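Index a flanged bushing in its drill jig with the locating pin

TASK

Lock the flanged bushing in the drill jig so that its next hole can be drilled. Take the round-gripped locating pin from the wooden block and stand it in the jig plate's locating hole, then turn the loose bushing by its upright hub until one of its hidden flange holes comes under the pin and lets it down, and press the pin fully home, its collar on the jig. Go by feel: never force the pin against the flange, press it home gently, leave everything else where it is, and let go at the end.

Things in the scene. Friction and masses are not known exactly. Their poses are not given: they have to be found in the camera images.
- jig: Drill jig, dark steel, fixed to the bench: base 190 x 136 x 20 mm and, on four posts, a jig plate 152 x 136 mm whose top is 44 mm above the bench (cap screw heads in its corners stand 6 mm higher). Origin on the bench under its middle, x along the long side, z up. A loose flanged bushing sits in it: flange hidden between base and plate, hub standing up through the plate.
- jig_hole (a point): Locating hole: centre of the mouth of its square liner bush (22 mm wide, 7 mm above the plate, 51 mm above the bench), 48 mm from the hub's axis. 11.5 mm wide, straight down through plate and liner (19 mm); 12.5 mm hole in the base below. With plain flange beneath, the pin goes in 20 mm and stands on it alone, its collar 28 mm above the liner, free to lean some 5 degrees.
- drill_bush (a point): Top centre of a round drill bush on the plate, opposite the locating hole: 19 mm across, top 58 mm above the bench, 6 mm bore. Not used here.
- flange (a point): Centre of the hidden flange's top face, on the hub's axis, 31 mm above the bench. The flange is 120 mm across and 10 mm thick, with three 12 mm holes 120 degrees apart on a 48 mm radius. Where they stand at the start is unknown and cannot be seen; the nearest is 19 degrees or more from the locating hole, and turning by at most 101 degrees, either way, brings one under it.
- balls (a point): In the base's hole under the locating hole, 13 mm above the bench: two opposed spring balls. The dropped pin's tip lands on them, its collar about 9 mm above the liner; a push of some 10 to 20 N straight down on the pin takes it past them and home, where they hold it. Stop when the collar seats: over 60 N of the pin on the jig or the flange is too hard.
- spigot: Fixed centre spigot of the jig, on which the loose bushing turns; origin on the bench, z up the axis. Its pose tells nothing of the flange holes. The bushing turns endlessly either way at 0.03 N m and stays where left. When a hole comes under the pin, the pin drops by its weight (or hangs if pressed sideways: ease the turn back) and locks the bushing: turning on, over 15 N on the pin, is forcing.
- hub_top (a point): Centre of the top rim of the bushing's hub: round, coarsely knurled steel, 34 mm in diameter, top 96 mm above the bench, standing 52 mm out of the plate; the spigot ends 2 mm above it. Grip it across the diameter and turn it about the upright axis. A pin standing in the locating hole leaves 24 mm beside the hub.
- block: Fixed wooden pin block, 56 x 164 x 54 mm (top 54 mm above the bench), origin underneath its middle, y along its row of three 14 mm holes at y = -50, 0 and +50 mm. They hold, in any order, the locating pin, a tee-handled pin (bar 56 mm long, 30 mm above the block) and a hex-headed bolt.
- pin: Locating pin, steel, about 80 g, upright: 10 mm shank 48 mm long (its last 4 mm tapers to 6.4 mm), above it a collar 20 mm across and 5 mm thick, then a round grip 14 mm across and 30 mm long. Origin on the axis at the collar's underside (tip 48 mm below, top 35 mm above), z up. At the start the collar rests on the block, shank in the hole. Home in the jig, its origin lies at jig_hole.
- tee_pin: Bystander in the block: pin with a tee handle, origin under its collar.
- bolt: Bystander in the block: hex-headed bolt, origin under its head.
- clamp: Bystander: locking C-clamp lying flat, about 330 x 150 mm, 20 mm high.
- tin: Bystander: paint tin, 100 mm across, 115 mm high, origin underneath.
- spray: Bystander: spray can, 65 mm across, 187 mm high, origin underneath.
- wrench: Bystander: 200 mm wrench lying flat.
- drawer: Bystander: small clear parts drawer, 135 x 70 x 45 mm, origin underneath.
- bar_end: Bystander: steel bar end, 38 mm across, 55 mm high, origin underneath.
- old_collar: Bystander: shaft collar, 44 mm across, 16 mm high, origin underneath.

How it is judged (in metres and radians):
On the way:
1. The pin stands in the jig plate's locating hole, on the solid flange (horizontal distance between pin and jig_hole below 0.006 m and z of pin in the frame of jig_hole between 0.021 and 0.036 m and angle between pin's own z axis and vertical below 0.2 rad), for 0.2 s.
At the end, for the whole second after the job is handed in: The pin is through the jig plate, the flange and into the base, past the spring balls: its collar within 2.5 mm of the liner bush, its axis within 3 mm of the hole's and within 4 degrees of upright, at rest and let go (horizontal distance between pin and jig_hole below 0.003 m and z of pin in the frame of jig_hole below 0.0025 m and angle between pin's own z axis and vertical below 0.07 rad and linear speed of pin below 0.01 m/s); the robot touches nothing.
It fails at once if The pin, once it has started down into a flange hole, is forced sideways by the bushing (over 15 N) (contact force between pin and spigot above 15 N and z of pin in the frame of jig_hole below 0.0265 m and horizontal distance between pin and jig_hole below 0.01 m).
It fails at once if The pin is pressed on the jig or on the bushing's flange with over 60 N (contact force between pin and jig above 60 N).
It fails at once if A bystander is moved by more than 25 mm or tipped (distance of any of tee_pin, bolt, clamp, tin, spray, wrench, drawer, bar_end, old_collar from where it was at the start of the episode above 0.025 m or angle between any of tin, spray's own z axis and vertical above 0.5 rad).
It also fails if it takes over 72 s, if anything falls off the work surface, if the arm or the gripper's body presses on something with over 40 N, if the wrist force passes 120 N, or if a joint passes its speed limit or range.

ROBOT

A 6-joint arm with a two-finger parallel gripper is mounted at the origin on the work surface. World frame = base frame: x ahead of the robot, y to its left, z up, the work surface at z = 0. Lengths are in mm, angles in rad, forces in N, time in s.
With the tool pointing down it reaches from about 350 to 875 mm from the base axis. Payload 4.2 kg.
Tool frame: the origin (TCP) lies where the fingers leave the gripper's body, on its centre line; the fingertips stand ahead of it and the grasp point (between the pads) lies 54 mm ahead of it (arm.nose_length is the z of the fingertips in the tool frame, in mm); z points along the fingers, x is the direction in which the jaws open and shut, and the axes are right-handed (so a half turn about z gives the same grasp; the last joint's range is limited). The gripper opens to 85 mm and grips with 20 to 120 N. Pads are 22 mm wide; open, the fingers measure 114 mm over their backs; the gripper's body (76 mm by 85 mm) begins 54 mm behind the grasp point. The pads swing forward as they close: fully open they stand 13 mm farther back than shut.
Start: joints at [-0.863, 0.385, 0.008, 0, -1.194, -0.259], TCP at [271.19, -563.077, 303.912] pointing down, gripper open.
Joint ranges: [-3.14, 3.14], [-1.21, 2.06], [-1.07, 1.41], [-3.16, 2.05], [-2.99, -0.16], [-3.1, 3.1]. Speed limits (rad/s): [2.79, 2.79, 3.14, 3.14, 3.14, 3.14].

INTERFACE

Orientations are given as a unit quaternion [x, y, z, w].
In Python, from bench import arm, imaging, job_done gives the robot as it stands.
- The arm moves only by the shell command python3 -m crank 'ROWS' [OPENING]. ROWS is a JSON object of lists of equal length, an entry for each row: "delta_pos": the shift along the tool's x, y, z in m, a list of three; "twist": the turn about the tool's z in rad. In form: {"delta_pos": [[tx, ty, tz], ...], "twist": [twist, ...]}. A call has 1 to 8 rows; each row shifts and turns the commanded pose from where the row before left it, along the tool's axes as they then stand; what a row does not reach is not made up. A row lasts 1/12 s, in which the tool goes at most 41.7 mm and 7.16 degrees, less where a joint would pass 70% of its speed; a pose out of reach is approached as far as the arm can. A call is refused whole if a number of a shift passes 0.0417 or a number of a turn 0.125, either way. A call with a gripper value outside its range is refused whole. OPENING is the opening, from 0 (shut) to 1 (fully open), set as the call begins (- or left out, the last holds). The fingers move at their own pace and stop on an object; the grip force is fixed at half the most. Time passes only in rows, so rows that do not move let the fingers close. It gives the time, the measured TCP pose, the force and the opening at its end, in the units of the state.
- arm.read_state(): the state, without advancing time (a new reading comes with each control period).
- imaging.get_image(name): name is "side" or "top" or "wrist"; returns (picture, depth): 400x640x3 uint8, blue, green, red; 400x640 float32, mm along the optical axis (not along the pixel's ray), 0 where there is no reading.
- imaging.camera_model(name): a dict with "vfov" (degrees; the focal length in pixels is half the picture's height over the tangent of half this angle, whatever the lens; pixels are square), "cx", "cy" (the principal point, pixels), "dist" ([k1, k2, p1, p2, k3] as OpenCV has them; the pictures are not rectified), "T" (4x4, takes a point from camera to world coordinates); the wrist camera has in their place "hand_eye" (4x4, takes a point from camera to tool coordinates, whose origin is the TCP and whose axes are the tool frame's). Camera axes: x right, y up, looking along -z (the intrinsics and any distortion apply to the point x, -y, -z); pixel columns grow to the right and rows downward; lengths in mm; the calibration is good to about 2 mm. A picture is of the moment at which its call begins: read the wrist's pose just before it. camera_model takes no time and is no camera call.
- job_done(): hands the job in, once; it reports no verdict.
The state is a dict: "clock": time; "joints": joint angles; "joint_vel": joint speeds; "joint_efforts": joint torques, N m; "position": TCP position; "ee_rot": TCP orientation; "contact_force": force on the tool from outside, world axes, zero at the start; "wrist_torque": the same for the moment, N m; "gripper_width": finger opening in mm.
Only numpy, scipy, OpenCV 4.12 (cv2) and the standard library are available. Lean on these libraries where they do the work, as an engineer would, in place of code of your own. Each camera call takes 0.05 s, during which the arm holds its last target.

## Working session

There is one attempt and no reset: what is moved stays moved. The work goes in short steps, Python scripts to look and compute and a shell command to move; the robot and the scene stay as the last step left them, time stands still between calls to the robot, and variables do not carry over. Pictures are saved under pics/ and viewed, and the job is handed in when it is done.

```bash
ls; mkdir -p pics
python3 - <<'E'
from bench import arm, imaging
import cv2, json
s=arm.read_state(); print(s); print(arm.nose_length)
for n in ("side","top","wrist"):
    p,d=imaging.get_image(n); cv2.imwrite(f"pics/{n}0.png",p)
    import numpy as np; np.save(f"pics/{n}0.npy",d)
    print(n,imaging.camera_model(n))
E
```

```text
pics
{'clock': 0.0, 'joints': array([-8.63381060e-01,  3.85559463e-01,  6.60119712e-03, -5.16894449e-04,
       -1.19399466e+00, -2.58595707e-01]), 'joint_vel': array([ 0.00099477,  0.00044415, -0.00183533,  0.00088056, -0.00040858,
        0.00015153]), 'joint_efforts': array([ 1.19201020e-03, -3.92286086e+01,  1.88406676e+01,  4.18643698e+00,
       -4.63395481e-03,  2.33286158e-05]), 'position': array([ 271.02199456, -562.69664002,  302.80736042]), 'ee_rot': array([ 5.32103764e-01,  8.46678430e-01,  5.50437456e-04, -9.57836923e-04]), 'contact_force': array([ 0.05752991, -0.31850475, -0.13037134]), 'wrist_torque': array([-0.018042  , -0.02925123, -0.01744764]), 'gripper_width': 85.94994569447917}
72.6
side {'vfov': 46.518433231618594, 'cx': 323.11290510877626, 'cy': 200.36197866574454, 'dist': array([0.0005226, 0.       , 0.       , 0.       , 0.       ]), 'T': array([[ 9.98804513e-01,  3.91873154e-02, -2.92215486e-02,
         5.60967106e+02],
       [-4.82621948e-02,  6.95563864e-01, -7.16841455e-01,
        -9.91002010e+02],
       [-7.76563888e-03,  7.17394776e-01,  6.96623593e
[... 452 characters left out ...]
e+00],
       [-3.64594989e-03,  1.86987247e-01,  9.82355575e-01,
         1.42240584e+03],
       [ 0.00000000e+00,  0.00000000e+00,  0.00000000e+00,
         1.00000000e+00]])}
wrist {'vfov': 59.659749338234555, 'cx': 321.0191189625161, 'cy': 202.64290182957748, 'dist': array([-0.01838071,  0.        ,  0.        ,  0.        ,  0.        ]), 'hand_eye': array([[ 9.99999452e-01, -1.04591347e-03, -4.89273766e-05,
        -8.26069490e-02],
       [-1.00687918e-03, -9.47756330e-01, -3.18993613e-01,
        -8.09868792e+01],
       [ 2.87268485e-04,  3.18993487e-01, -9.47756864e-01,
        -6.98329285e+01],
       [ 0.00000000e+00,  0.00000000e+00,  0.00000000e+00,
         1.00000000e+00]])}
```

View pics/side0.png

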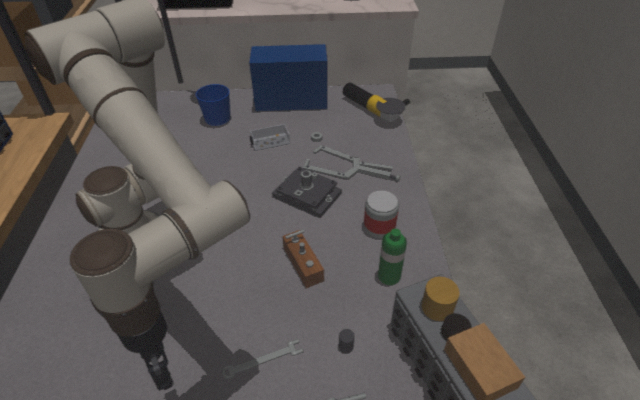

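View pics/top0.png

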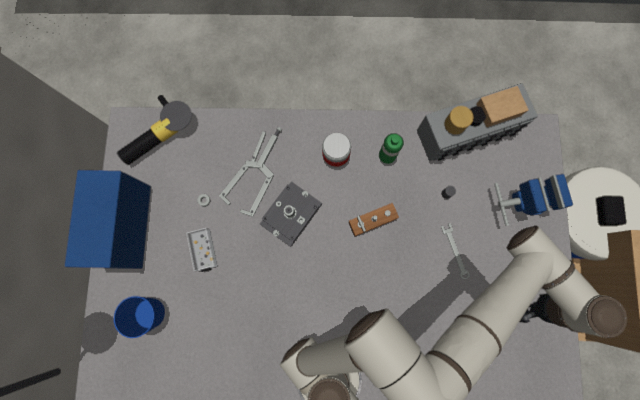

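View pics/wrist0.png

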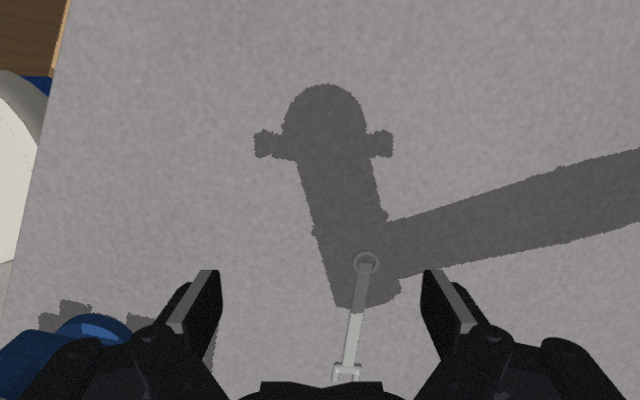

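Run:
```python
import cv2
t=cv2.imread("pics/top0.png");s=cv2.imread("pics/side0.png")
cv2.imwrite("pics/t_jig.png",cv2.resize(t[170:260,250:410],None,fx=5,fy=5,interpolation=cv2.INTER_CUBIC))
cv2.imwrite("pics/s_jig.png",cv2.resize(s[160:290,265:375],None,fx=4.5,fy=4.5,interpolation=cv2.INTER_CUBIC))
```

```text
(no output)
```

View pics/t_jig.png

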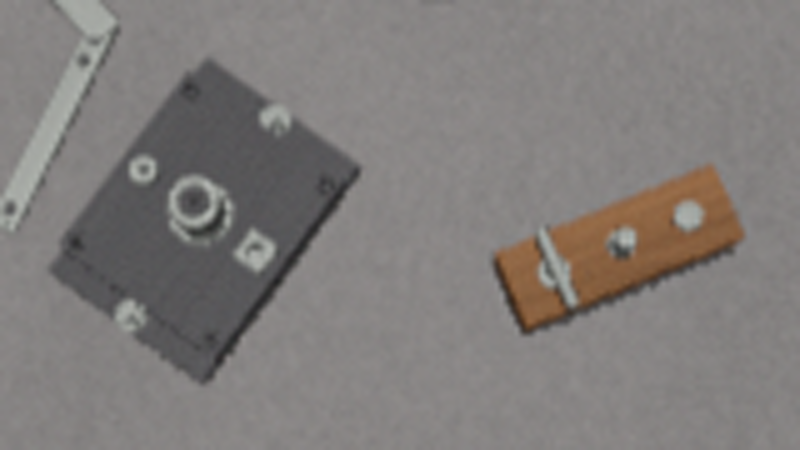

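View pics/s_jig.png

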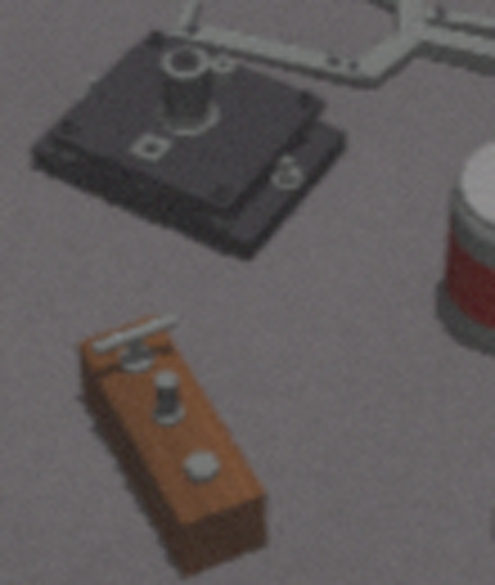

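The tee pin is at top crop (555,265), the round-gripped pin in the middle (620,240) and the bolt at (688,213). In the jig, the hub is at (195,203), the square liner at (255,250) and the drill bush at (142,168).

```bash
cat > h.py <<'E'
import numpy as np, cv2
from bench import arm, imaging
from scipy.spatial.transform import Rotation as R
def cam(n,st=None):
    m=imaging.camera_model(n); f=200/np.tan(np.radians(m["vfov"]/2))
    K=np.array([[f,0,m["cx"]],[0,f,m["cy"]],[0,0,1]])
    if n=="wrist":
        T=np.eye(4);T[:3,:3]=R.from_quat(st["ee_rot"]).as_matrix();T[:3,3]=st["position"];T=T@m["hand_eye"]
    else: T=m["T"]
    return K,m["dist"],T
def ray(n,uv,st=None):
    K,d,T=cam(n,st)
    p=cv2.undistortPoints(np.array([[uv]],float),K,d)[0,0]
    v=T[:3,:3]@np.array([p[0],-p[1],-1]); return T[:3,3],v
def onz(n,uv,z,st=None):
    o,v=ray(n,uv,st); return o+v*(z-o[2])/v[2]
def proj(n,P,st=None):
    K,d,T=cam(n,st); Q=np.linalg.inv(T)@np.append(P,1)
    return cv2.projectPoints(np.array([[Q[0],-Q[1],-Q[2]]]),np.zeros(3),np.zeros(3),K,d)[0].ravel()
def snap(n,name):
    st=arm.read_state(); p,d=imaging.get_image(n); cv2.imwrite(f"pics/{name}.png",p); np.save(f"pics/{name}.npy",d)
    np.save(f"pics/{name}_st.npy",st,allow_pickle=True); return st,p,d
def load(name): return np.load(f"pics/{name}_st.npy",allow_pickle=True).item()
E
python3 - <<'E'
from h import *
t=lambda x,y:((x+.5)/5-.5+250,(y+.5)/5-.5+170)
s=lambda x,y:((x+.5)/4.5-.5+265,(y+.5)/4.5-.5+160)
for nm,a,b,z in [("hub",(195,203),(187,63),96),("hole",(255,250),(150,148),51),("drill",(142,168),(222,63),58),
 ("pintop",(627,235),(166,378),89),("bolt",(688,213),(202,463),64),("block ctr-ish pin collar",(620,245),(167,412),59)]:
    print(nm,onz("top",t(*a),z).round(1),onz("side",s(*b),z).round(1))
# block corners
for c in [(495,258),(525,330),(742,238),(712,165)]: print("blk",onz("top",t(*c),54).round(1))
for c in [(208,58),(362,168),(207,382),(50,267)]: print("base",onz("top",t(*c),20).round(1))
E
```

```text
hub [552.3 143.3  96. ] [553.6 141.8  96. ]
hole [527.1 105.4  51. ] [524.9 102.8  51. ]
drill [581.8 184.7  58. ] [579.3 184.4  58. ]
pintop [ 536.9 -146.3   89. ] [ 534.1 -145.8   89. ]
bolt [ 556.3 -190.9   64. ] [ 554.3 -193.5   64. ]
block ctr-ish pin collar [ 534.1 -144.9   59. ] [ 533.5 -148.1   59. ]
blk [524.2 -59.7  54. ]
blk [475.2 -80.6  54. ]
blk [ 541.1 -229.4   54. ]
blk [ 591.7 -209.3   54. ]
base [669.  145.6  20. ]
base [591.   33.5  20. ]
base [438.1 138.2  20. ]
base [516.4 251.5  20. ]
```

```bash
python3 -m crank '{"delta_pos":[[0.0202,0.0322,0],[0.0202,0.0322,0],[0.0202,0.0322,0],[0.0202,0.0322,0],[0.0202,0.0322,0],[0.0202,0.0322,0],[0.0202,0.0322,0]],"twist":[0,0,0,0,0,0,0]}' 0.5
python3 -m crank '{"delta_pos":[[0.0202,0.0322,0],[0.0202,0.0322,0],[0.0202,0.0322,0],[0.0202,0.0322,0],[0.0202,0.0322,0],[0.0202,0.0322,0],[0,0,0.01]],"twist":[0,0,0,0,0,0,-0.12]}'
python3 -m crank '{"delta_pos":[[0,0,0.01],[0,0,0.01],[0,0,0.01],[0,0,0],[0,0,0],[0,0,0],[0,0,0],[0,0,0]],"twist":[-0.12,-0.12,-0.12,-0.12,-0.12,-0.12,-0.12,-0.12]}'
python3 -m crank '{"delta_pos":[[0,0,0],[0,0,0],[0,0,0],[0,0,0],[0,0,0],[0,0,0]],"twist":[-0.12,-0.12,-0.12,-0.10,0,0]}'
python3 - <<'E'
from h import *
st,p,d=snap("wrist","w1"); print(st["position"],R.from_quat(st["ee_rot"]).as_matrix()[:,0],st["joints"])
E
```

```text
clock: 0.73
position: [413.4, -336.1, 303.8]
ee_rot: [0.532, 0.847, 0.0, -0.0]
contact_force: [1.2, 0.4, 0.2]
gripper_width: 42.6
clock: 1.32
position: [538.2, -140.6, 295.3]
ee_rot: [0.477, 0.879, 0.001, 0.002]
contact_force: [1.0, -0.7, -0.4]
gripper_width: 42.6
clock: 1.98
position: [534.2, -144.8, 263.5]
ee_rot: [0.018, 1.0, 0.0, -0.0]
contact_force: [0.0, 0.2, 0.6]
gripper_width: 43.0
clock: 2.48
position: [534.3, -144.8, 263.7]
ee_rot: [-0.206, 0.979, 0.0, -0.0]
contact_force: [-0.3, 0.1, 0.5]
gripper_width: 43.2
[ 534.27261518 -144.8306936   263.70143419] [-9.14970857e-01 -4.03519732e-01  3.96103779e-04] [ 2.80911840e-02  2.97168348e-01 -2.29237276e-01 -1.03089440e-04
 -1.04485485e+00  3.87320996e-01]
```

View pics/w1.png

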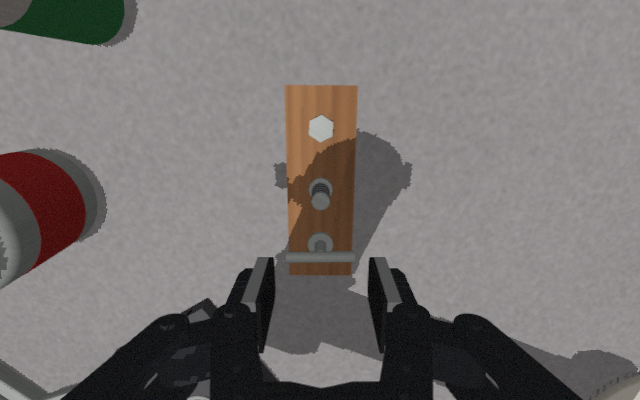

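Run:
```python
from h import *
st=load("w1"); d=np.load("pics/w1.npy")
print(st["ee_rot"])
print("pin top via wrist",onz("wrist",(320,203),89,st), "depth",d[203,320],d[198:206,320])
print("bolt",onz("wrist",(321,128),64,st),d[128,321])
print("proj pin",proj("wrist",[534,-146,89],st))
Rm=R.from_quat(st["ee_rot"]).as_matrix()
for z in (30,54,72): print(proj("wrist",st["position"]+Rm@[0,0,z],st))
```

```text
[-2.06190502e-01  9.78511840e-01  8.53158587e-05 -2.20378743e-04]
pin top via wrist [ 535.65078852 -143.77071465   89.        ] depth 258.25583 [257.6722  257.84946 258.73526 257.59305 258.73257 258.25583 258.1787
 259.1874 ]
bolt [ 555.93792739 -191.44672072   64.        ] 267.7724
proj pin [323.26369408 201.24075521]
[323.56326022 335.00711339]
[323.21162538 295.63236335]
[323.01248163 273.36514019]
```

Run:
```python
import cv2
t=cv2.imread("pics/w1.png")
cv2.imwrite("pics/w1c.png",cv2.resize(t[100:280,270:370],None,fx=5,fy=5,interpolation=cv2.INTER_CUBIC)[:, :][0:900:1][150:750])
```

```text
(no output)
```

View pics/w1c.png

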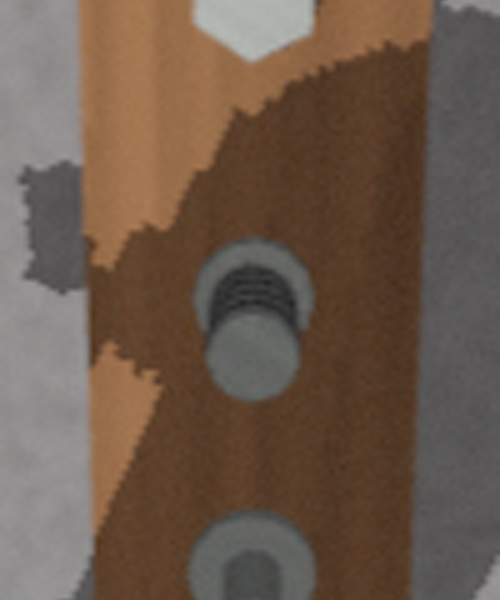

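Run:
```python
from h import *
st=load("w1"); Rm=R.from_quat(st["ee_rot"]).as_matrix()
for uv,z in (((320.2,200.6),89),((320.6,189.2),59)):
    p=onz("wrist",uv,z,st); print(p, Rm.T@(p-st["position"]))
```

```text
[ 536.27009942 -145.54041659   89.        ] [ -1.61045253  -1.50044598 174.70042891]
[ 536.02824959 -145.60583801   59.        ] [ -1.37465127  -1.47044888 204.7005334 ]
```

```bash
python3 -m crank '{"delta_pos":[[-0.0015,-0.0015,0.03],[0,0,0.03],[0,0,0.03],[0,0,0.02],[0,0,0.01],[0,0,0.0097],[0,0,0],[0,0,0]],"twist":[0,0,0,0,0,0,0,0]}' 0.5
python3 - <<'E'
from h import *
st,p,d=snap("wrist","w2"); print(st["position"],st["contact_force"])
E
```

```text
clock: 3.2
position: [536.9, -145.7, 134.8]
ee_rot: [-0.207, 0.978, -0.0, 0.0]
contact_force: [0.1, -0.4, 0.7]
gripper_width: 42.7
[ 536.92294087 -145.6998487   134.75612801] [ 0.1095476  -0.44324599  0.74564064]
```

View pics/w2.png

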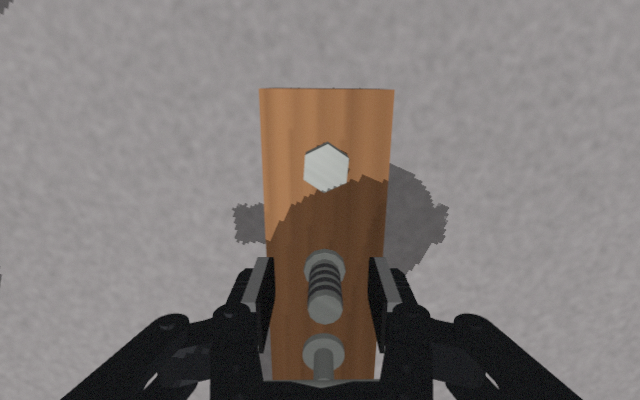

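The pin grip stands between the pads, centred at column 325, rows 260–320. I'll close now.

```bash
python3 -m crank '{"delta_pos":[[0,0,0],[0,0,0],[0,0,0],[0,0,0],[0,0,0],[0,0,0]],"twist":[0,0,0,0,0,0]}' 0
python3 -m crank '{"delta_pos":[[0,0,-0.01],[0,0,-0.02],[0,0,-0.03],[0,0,-0.03],[0,0,0],[0,0,0]],"twist":[0,0,0,0,0,0]}' 0
python3 - <<'E'
from h import *
st,p,d=snap("wrist","w3"); print(st["position"],st["contact_force"],st["wrist_torque"],st["ee_rot"])
E
```

```text
clock: 3.75
position: [536.9, -145.7, 135.5]
ee_rot: [-0.208, 0.978, -0.0, 0.001]
contact_force: [-2.0, 0.9, 6.1]
gripper_width: 11.8
clock: 4.25
position: [537.1, -145.6, 226.6]
ee_rot: [-0.207, 0.978, -0.0, 0.003]
contact_force: [-1.2, 1.0, -1.2]
gripper_width: 11.7
[ 537.10516506 -145.55673213  226.58865658] [-1.18193819  0.99508699 -1.18466707] [ 0.00171629  0.01588815 -0.01325078] [-2.07419327e-01  9.78248818e-01 -3.83270474e-04  2.51525892e-03]
```

View pics/w3.png

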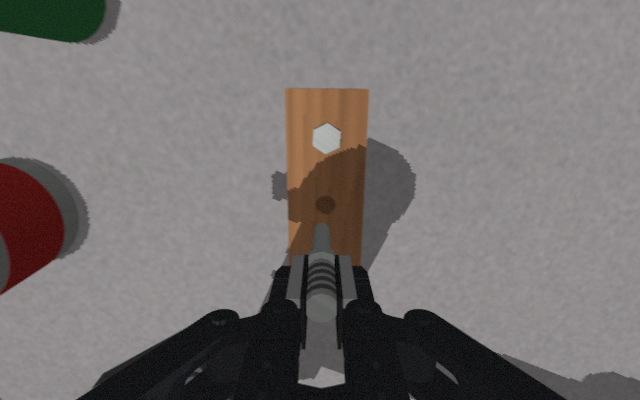

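```bash
python3 -m crank '{"delta_pos":[[0,0,-0.01],[0,0,-0.01],[0,0,-0.01],[0,0,-0.01],[0,0,-0.01],[0,0,-0.01],[0,0,-0.01],[0,0,-0.004]],"twist":[0.114,0.114,0.114,0.114,0.114,0.114,0.114,0.114]}' 0
python3 -m crank '{"delta_pos":[[0,0,0],[0.021,0.0275,0],[0.021,0.0275,0],[0.021,0.0275,0],[0.021,0.0275,0],[0.021,0.0275,0],[0.021,0.0275,0]],"twist":[0.114,0,0,0,0,0,0]}' 0
python3 -m crank '{"delta_pos":[[0.021,0.0275,0],[0,0,0],[0,0,0],[0,0,0]],"twist":[0,0,0,0]}' 0
python3 - <<'E'
from h import *
st,p,d=snap("wrist","w4"); print(st["position"],R.from_quat(st["ee_rot"]).as_matrix(),st["joints"])
E
```

```text
clock: 4.97
position: [536.2, -145.6, 298.0]
ee_rot: [0.247, 0.969, -0.0, -0.001]
contact_force: [0.8, -0.3, 0.3]
gripper_width: 11.8
clock: 5.55
position: [526.1, 63.1, 296.6]
ee_rot: [0.3, 0.954, -0.001, -0.001]
contact_force: [0.5, 0.0, -1.6]
gripper_width: 12.0
clock: 5.88
position: [525.1, 96.3, 296.9]
ee_rot: [0.299, 0.954, -0.001, -0.001]
contact_force: [0.0, -0.2, -0.9]
gripper_width: 12.0
[525.13552133  96.2535347  296.91150831] [[-0.8210183   0.57089515 -0.00277292]
 [ 0.57089959  0.82101907 -0.00115604]
 [ 0.00161664 -0.00253218 -0.99999549]] [ 4.85136691e-01  2.36565354e-01 -2.24641037e-01 -3.01556283e-04
 -1.11258200e+00 -1.09260289e+00]
```

View pics/w4.png

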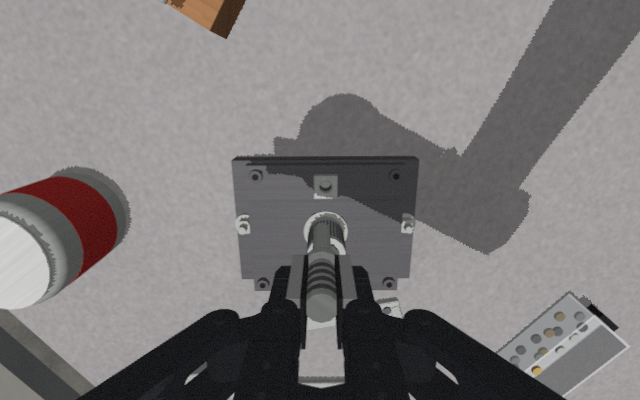

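Run:
```python
import cv2
t=cv2.imread("pics/w4.png")
cv2.imwrite("pics/w4c.png",cv2.resize(t[150:330,270:390],None,fx=6,fy=6,interpolation=cv2.INTER_CUBIC)[:600])
```

```text
(no output)
```

View pics/w4c.png

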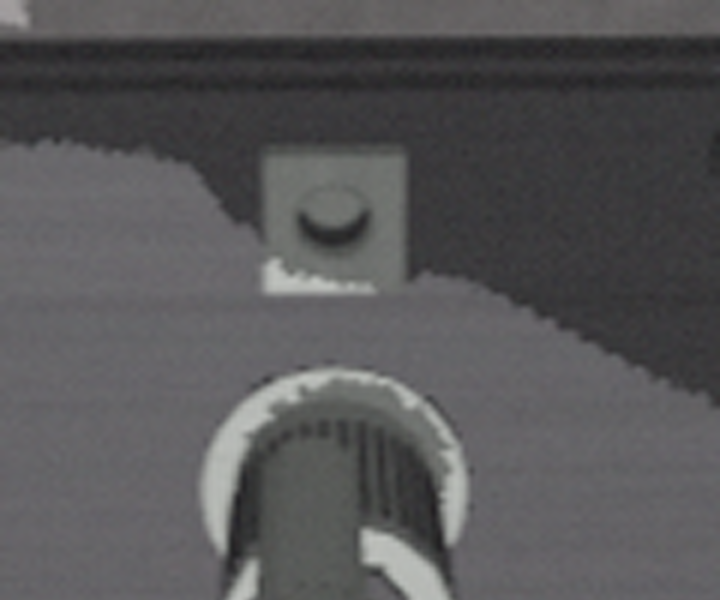

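Run:
```python
from h import *
st=load("w4"); Rm=R.from_quat(st["ee_rot"]).as_matrix()
px=lambda x,y:((x+.5)/6-.5+270,(y+.5)/6-.5+150)
cr=lambda uv:((uv[0]-270+.5)*6-.5,(uv[1]-150+.5)*6-.5)
tl=lambda P:(Rm.T@(P-st["position"])).round(2)
for n,c,z in (("bottom edge",(335,293),51),("hole bot",(335,248),51),("hole top",(335,183),51),("sq top",(335,156),51),("sq topB",(335,147),44),("L",(263,225),51),("R",(408,225),51),("hole L",(297,216),51),("hole R",(372,216),51)):
    P=onz("wrist",px(*c),z,st); print(n,P.round(1),tl(P))
img=cv2.imread("pics/w4.png")[150:250,270:390]
g=cv2.cvtColor(img,cv2.COLOR_BGR2GRAY); print(g[20:52,65])  # col 335
print(g[20:52,58]);print(g[37,40:74])
```

```text
bottom edge [533.4 115.1  51. ] [  3.57  20.78 245.87]
hole bot [529.2 108.9  51. ] [  3.54  13.35 245.88]
hole top [523.2 100.2  51. ] [  3.48   2.79 245.91]
sq top [520.7  96.7  51. ] [  3.46  -1.53 245.92]
sq topB [520.8  97.   44. ] [  3.54  -1.23 252.92]
L [536.3  99.4  51. ] [ -7.77   9.6  245.88]
R [517.6 112.4  51. ] [ 14.97   9.58 245.91]
hole L [531.1 101.2  51. ] [ -2.44   8.13 245.89]
hole R [521.5 107.9  51. ] [  9.3    8.12 245.91]
[ 52  57  59  59  76  85 108 112 112 115 112 111 114 113 116 111 114 115
 115 113 112 113 113 114 113 114 113 111 108 100  96 101]
[ 56  59  57  58  71  85 108 111 112 110 111  99 108 115 115 113 100  64
  44  40  65  82  93 105 112 113 110 167 156 106 100  99]
[ 86  82  59  72 101 111 112 113 108  86  53  53  67  85  95 100  99  83
  64  49  48  78 103 109 115 115 108  88  58  60  55  60  58  59]
```

```bash
python3 -m crank '{"delta_pos":[[0.0035,0.009,0.02],[0,0,0.03],[0,0,0.03],[0,0,0.02],[0,0,0.008],[0,0,0],[0,0,0]],"twist":[0,0,0,0,0,0,0]}' 0
python3 - <<'E'
from h import *
st,p,d=snap("wrist","w5"); print(st["position"],st["contact_force"],R.from_quat(st["ee_rot"]).as_matrix())
t=p
cv2.imwrite("pics/w5c.png",cv2.resize(t[190:310,260:380],None,fx=5,fy=5,interpolation=cv2.INTER_CUBIC))
s,p,d=snap("side","s5")
cv2.imwrite("pics/s5c.png",cv2.resize(p[150:230,260:360],None,fx=6,fy=6,interpolation=cv2.INTER_CUBIC))
E
```

```text
clock: 6.52
position: [528.6, 105.1, 190.7]
ee_rot: [0.3, 0.954, -0.0, 0.0]
contact_force: [0.5, 0.5, -0.5]
gripper_width: 12.1
[528.58006778 105.08708184 190.73606436] [ 0.47235305  0.46778255 -0.52068659] [[-8.20285082e-01  5.71954491e-01  6.66883820e-04]
 [ 5.71954453e-01  8.20285336e-01 -2.65900887e-04]
 [-6.99118225e-04  1.63312639e-04 -9.99999742e-01]]
```

View pics/w5c.png

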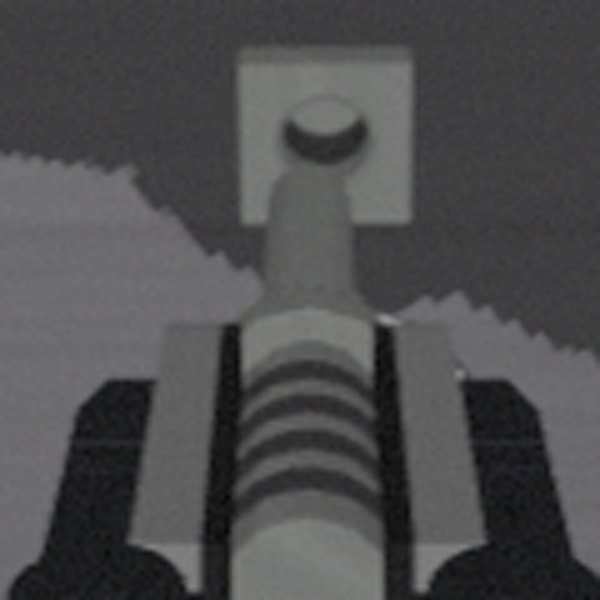

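View pics/s5c.png

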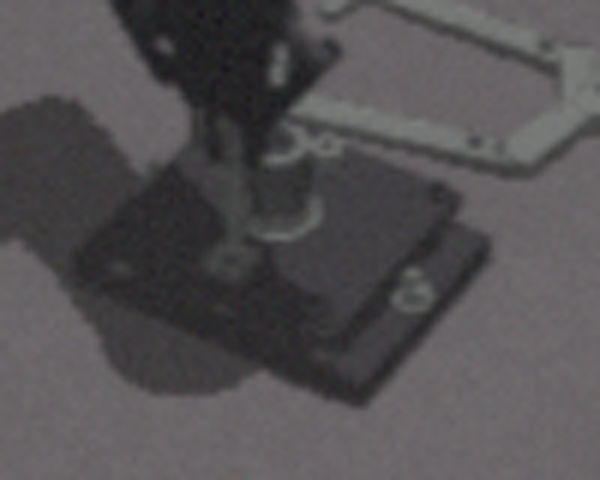

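Run:
```python
from h import *
st=load("w5"); Rm=R.from_quat(st["ee_rot"]).as_matrix()
px=lambda x,y:((x+.5)/5-.5+260,(y+.5)/5-.5+190)
cr=lambda uv:((uv[0]-260+.5)*5-.5,(uv[1]-190+.5)*5-.5)
tl=lambda P:(Rm.T@(P-st["position"])).round(2)
for n,c,z in (("sq bot",(325,222),51),("sq top",(325,64),51),("sqL",(238,150),51),("sqR",(413,150),51),("hole bot",(325,168),51),("hole top",(325,95),51),("holeL",(281,131),51),("holeR",(370,131),51),):
    P=onz("wrist",px(*c),z,st); print(n,P.round(1),tl(P))
# predicted pin in image: axis tool (0,0)
for z in (129,125,100,86): 
  for dx in (-5,0,5): print(z,dx,np.round(cr(proj("wrist",st["position"]+Rm@[dx,0.4,z],st)),0),end=" ")
  print()
print("tip r3.2", [np.round(cr(proj("wrist",st["position"]+Rm@[a,0.4+b,129],st)),0) for a,b in((0,-3.2),(3.2,0),(-3.2,0))])
```

```text
sq bot [533.5 115.1  51. ] [  1.79  10.96 139.74]
sq top [521.1  97.1  51. ] [  1.7  -10.83 139.73]
sqL [536.9 100.4  51. ] [ -9.46   0.88 139.74]
sqR [518.4 113.2  51. ] [ 13.09   0.85 139.73]
hole bot [529.2 108.8  51. ] [  1.76   3.36 139.74]
hole top [523.5 100.6  51. ] [  1.72  -6.66 139.73]
holeL [530.9 101.4  51. ] [ -3.91  -1.75 139.74]
holeR [521.5 107.9  51. ] [  7.52  -1.76 139.73]
129 -5 [271. 178.] 129 0 [312. 178.] 129 5 [352. 178.] 
125 -5 [270. 191.] 125 0 [312. 191.] 125 5 [353. 191.] 
100 -5 [265. 281.] 100 0 [312. 281.] 100 5 [359. 281.] 
86 -5 [262. 342.] 86 0 [312. 342.] 86 5 [363. 342.] 
tip r3.2 [array([312., 154.]), array([338., 178.]), array([286., 178.])]
```

Run:
```python
import cv2,numpy as np
t=cv2.imread("pics/w5.png")[193:240,300:350]
t=np.clip((t.astype(float)-30)*2.2,0,255).astype(np.uint8)
cv2.imwrite("pics/w5d.png",cv2.resize(t,None,fx=12,fy=12,interpolation=cv2.INTER_NEAREST))
```

```text
(no output)
```

View pics/w5d.png

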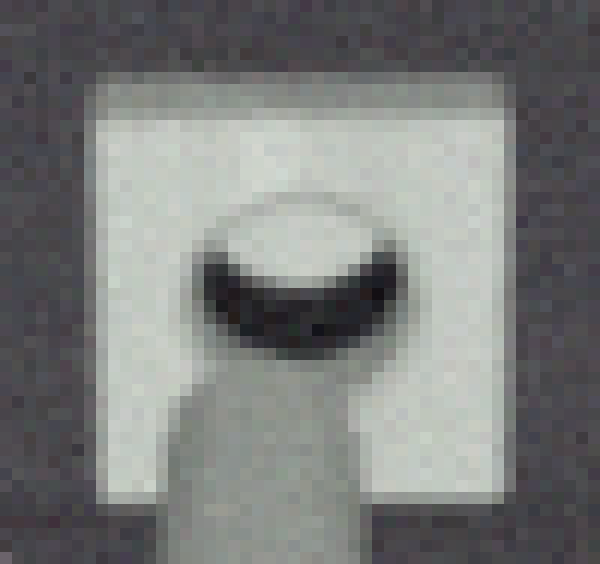

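View pics/w5.png

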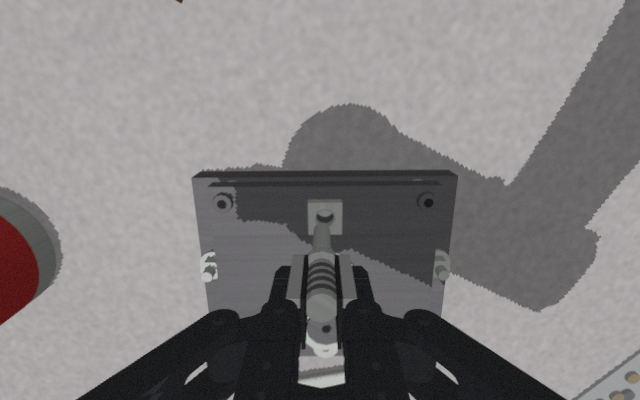

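Run:
```python
from h import *
st=load("w5"); Rm=R.from_quat(st["ee_rot"]).as_matrix()
f=lambda a,b,z:np.round(proj("wrist",st["position"]+Rm@[a,b,z],st),1)
for nm,r,z in (("tip",3.2,129),("shank",5,125),("collar under",10,81),("collar top",10,76),("grip top",7,46)):
    print(nm,"front",f(0,.4-r,z),"L",f(-r,.4,z),"R",f(r,.4,z),"back",f(0,.4+r,z))
t=cv2.imread("pics/w5.png")[215:335,280:365]
t=np.clip((t.astype(float)-10)*1.8,0,255).astype(np.uint8)
cv2.imwrite("pics/w5e.png",cv2.resize(t,None,fx=5,fy=5,interpolation=cv2.INTER_NEAREST))
```

```text
tip front [321.9 220.4] L [316.7 225.3] R [327.1 225.3] back [321.9 230.1]
shank front [321.9 220.1] L [313.7 227.8] R [330.2 227.8] back [321.9 235.4]
collar under front [322.1 244.1] L [301.5 262.9] R [342.7 262.9] back [322.1 281. ]
collar top front [322.2 248.8] L [300.9 268. ] R [343.3 268. ] back [322.1 286.5]
grip top front [322.3 290.6] L [304.3 306.1] R [340.2 306.2] back [322.3 321.2]
```

View pics/w5e.png

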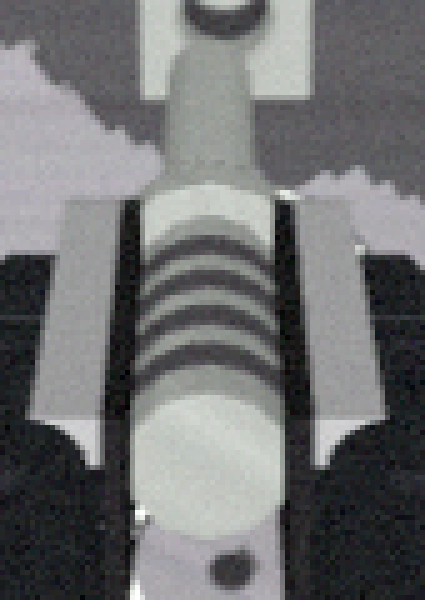

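```bash
python3 -m crank '{"delta_pos":[[0.0019,-0.0027,0.003],[0,0,0.004],[0,0,0],[0,0,0]],"twist":[0,0,0,0]}' 0
python3 - <<'E'
from h import *
st,p,d=snap("wrist","w6"); print(st["position"],st["contact_force"])
t=p[190:310,270:370]
t=np.clip((t.astype(float)-10)*1.8,0,255).astype(np.uint8)
cv2.imwrite("pics/w6c.png",cv2.resize(t,None,fx=5,fy=5,interpolation=cv2.INTER_NEAREST))
E
```

```text
clock: 6.95
position: [524.7, 104.6, 183.3]
ee_rot: [0.299, 0.954, 0.0, 0.0]
contact_force: [-0.8, 1.1, -1.2]
gripper_width: 11.9
[524.71204997 104.58188434 183.34129484] [-0.84798208  1.07819869 -1.23516648]
```

View pics/w6c.png

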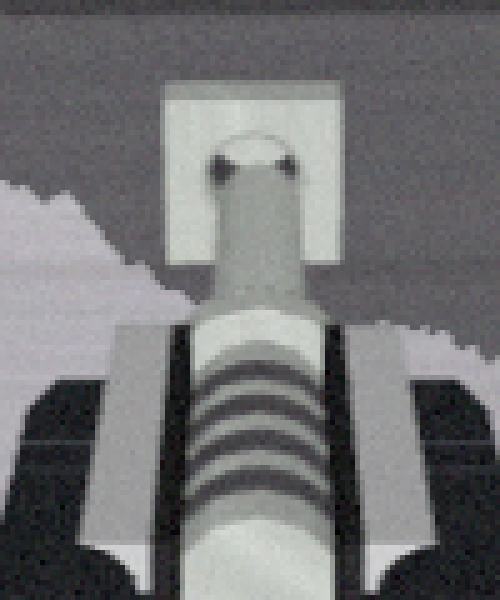

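```bash
python3 -m crank '{"delta_pos":[[-0.0006,0,0.002],[0,0,0.002],[0,0,0.002],[0,0,0]],"twist":[0,0,0,0]}' 0
python3 -m crank '{"delta_pos":[[0,0,0.003],[0,0,0.003],[0,0,0]],"twist":[0,0,0]}' 0
```

```text
clock: 7.33
position: [525.1, 104.2, 176.6]
ee_rot: [0.299, 0.954, -0.0, -0.0]
contact_force: [0.7, 0.2, -1.6]
gripper_width: 11.9
clock: 7.58
position: [525.0, 104.1, 170.5]
ee_rot: [0.299, 0.954, -0.0, -0.0]
contact_force: [-0.1, 0.5, -1.3]
gripper_width: 12.1
```

```bash
python3 -m crank '{"delta_pos":[[0,0,0.003],[0,0,0.003],[0,0,0.001],[0,0,0]],"twist":[0,0,0,0]}' 0
python3 - <<'E'
from h import *
st,p,d=snap("wrist","w7")
t=p[190:310,270:370]
t=np.clip((t.astype(float)-10)*1.8,0,255).astype(np.uint8)
cv2.imwrite("pics/w7c.png",cv2.resize(t,None,fx=5,fy=5,interpolation=cv2.INTER_NEAREST))
E
```

```text
clock: 7.92
position: [525.2, 104.2, 163.8]
ee_rot: [0.299, 0.954, -0.0, -0.0]
contact_force: [0.8, -0.0, -0.1]
gripper_width: 12.1
```

View pics/w7c.png

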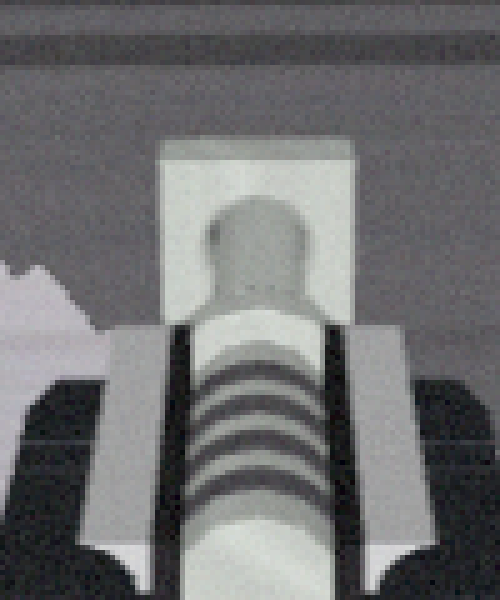

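```bash
python3 -m crank '{"delta_pos":[[0,0,0.0015],[0,0,0.0015],[0,0,0]],"twist":[0,0,0]}' 0
python3 -m crank '{"delta_pos":[[0,0,0],[0,0,0],[0,0,0],[0,0,0]],"twist":[0,0,0,0]}' 0.35
```

```text
clock: 8.22
position: [525.2, 104.2, 160.9]
ee_rot: [0.299, 0.954, -0.0, -0.0]
contact_force: [-0.8, 0.8, -0.4]
gripper_width: 12.0
clock: 8.55
position: [525.5, 104.3, 161.4]
ee_rot: [0.299, 0.954, 0.0, 0.0]
contact_force: [-0.7, -0.2, -0.1]
gripper_width: 29.7
```

```bash
python3 -m crank '{"delta_pos":[[0,0,-0.008],[0,0,-0.015],[0,0,-0.025],[0,0,-0.025],[0,-0.02,-0.02],[0,-0.02,-0.02],[0,0,0],[0,0,0]],"twist":[0,0,0,0,0,0,0,0]}' 0.7
python3 - <<'E'
from h import *
st,p,d=snap("wrist","w8"); print(st["position"],st["contact_force"])
s,p,d=snap("side","s8")
cv2.imwrite("pics/s8c.png",cv2.resize(p[150:230,260:360],None,fx=6,fy=6,interpolation=cv2.INTER_CUBIC))
E
```

```text
clock: 9.22
position: [502.5, 71.1, 276.2]
ee_rot: [0.3, 0.954, 0.001, 0.002]
contact_force: [-0.2, -0.9, 0.2]
gripper_width: 59.8
[502.51895535  71.09512744 276.15384594] [-0.20578999 -0.85443071  0.15955428]
```

View pics/w8.png

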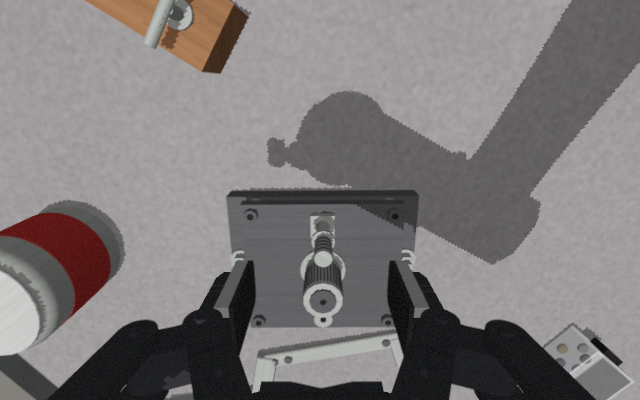

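View pics/s8c.png

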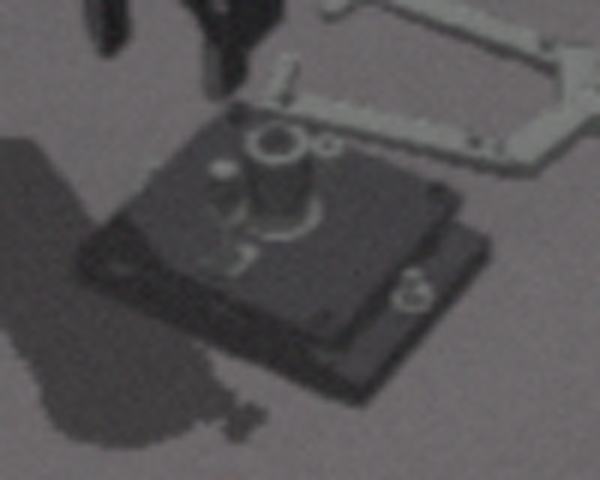

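Run:
```python
from h import *
p=cv2.imread("pics/w8.png")
cv2.imwrite("pics/w8c.png",cv2.resize(p[205:335,280:370],None,fx=4.5,fy=4.5,interpolation=cv2.INTER_CUBIC))
```

```text
(no output)
```

View pics/w8c.png

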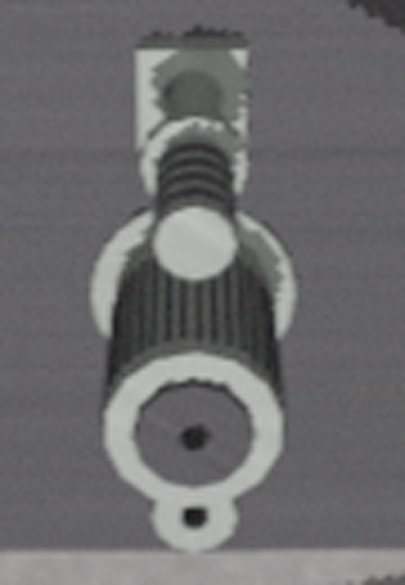

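Run:
```python
from h import *
st=load("w8"); Rm=R.from_quat(st["ee_rot"]).as_matrix()
px=lambda x,y:((x+.5)/4.5-.5+280,(y+.5)/4.5-.5+205)
for n,c,z in (("hub",(193,427),96),("hubL",(103,427),96),("hubR",(283,427),96),("top",(193,352),96),("bot",(193,502),96),("pin",(196,243),114),("collarish",(194,160),84),("drill",(195,520),58)):
    P=onz("wrist",px(*c),z,st); print(n,P.round(1),(Rm.T@(P-st["position"])).round(2))
```

```text
hub [553.2 144.5  96. ] [  0.74  88.51 180.48]
hubL [567.  134.9  96. ] [-15.99  88.56 180.51]
hubR [539.5 154.   96. ] [ 17.47  88.47 180.45]
top [544.1 131.3  96. ] [  0.7   72.5  180.42]
bot [562.7 158.1  96. ] [  0.78 105.14 180.54]
pin [525.6 105.5 114. ] [  1.06  40.77 162.3 ]
collarish [525.2 104.4  84. ] [  0.85  39.59 192.3 ]
drill [581.2 185.7  58. ] [  1.43 138.19 218.66]
```

```bash
python3 -m crank '{"delta_pos":[[0.0007,0.0292,0],[0,0.0292,0],[0,0.0293,0],[0,0,0],[0,0,0],[0,0,0],[0,0,0],[0,0,0]],"twist":[0,0,0,0.124,0.124,0.124,0.124,0.124]}' 0.62
python3 -m crank '{"delta_pos":[[0,0,0.02],[0,0,0.03],[0,0,0.03],[0,0,0],[0,0,0]],"twist":[0.124,0.124,0,0,0]}' 0.62
python3 - <<'E'
from h import *
st,p,d=snap("wrist","w9"); print(st["position"],st["contact_force"],R.from_quat(st["ee_rot"]).as_matrix()[:,0],st["joints"][5])
E
```

```text
clock: 9.98
position: [552.0, 144.5, 272.3]
ee_rot: [0.578, 0.816, -0.001, -0.001]
contact_force: [0.4, 0.7, -0.1]
gripper_width: 52.8
clock: 10.4
position: [551.5, 143.8, 192.0]
ee_rot: [0.672, 0.74, -0.003, -0.001]
contact_force: [-0.4, -0.6, 1.1]
gripper_width: 53.2
[551.49599657 143.76020888 192.02243023] [-0.44546982 -0.60162541  1.06773663] [-0.09582508  0.99539408 -0.00285996] -2.0144554671174233
```

View pics/w9.png

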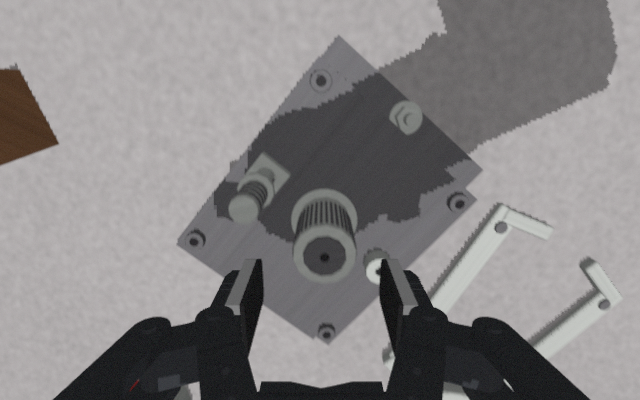

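Run:
```python
from h import *
p=cv2.imread("pics/w9.png")
cv2.imwrite("pics/w9c.png",cv2.resize(p[180:290,280:370],None,fx=5,fy=5,interpolation=cv2.INTER_CUBIC))
```

```text
(no output)
```

View pics/w9c.png

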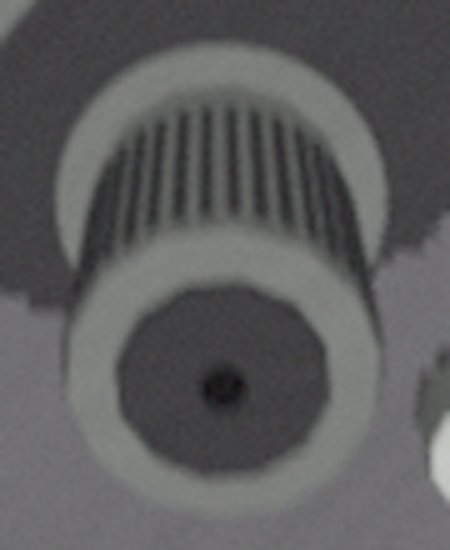

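Run:
```python
from h import *
st=load("w9"); Rm=R.from_quat(st["ee_rot"]).as_matrix()
px=lambda x,y:((x+.5)/5-.5+280,(y+.5)/5-.5+180)
for n,c,z in (("hubL",(68,368),96),("hubR",(381,368),96),("top",(224,220),96),("bot",(224,517),96),("spig dot",(224,387),98)):
    P=onz("wrist",px(*c),z,st); print(n,P.round(1),(Rm.T@(P-st["position"])).round(2))
```

```text
hubL [555.4 129.4  96. ] [-14.37   3.    96.05]
hubR [552.1 162.3  96. ] [18.66  2.92 95.96]
top [537.1 144.1  96. ] [  2.03 -13.83  96.09]
bot [571.6 147.6  96. ] [ 2.17 20.92 95.91]
spig dot [555.  145.9  98. ] [ 2.08  4.15 94.  ]
```

Run:
```python
from h import *
ps=[];qs=[]
for i in range(6):
    st=arm.read_state(); p,d=imaging.get_image("wrist"); ps.append(st["position"]); qs.append(st["ee_rot"])
print(np.round(ps,2)); print(np.round(qs,4))
cv2.imwrite("pics/w10.png",p)
m=dict(position=np.mean(ps,0),ee_rot=R.from_quat(qs).mean().as_quat()); np.save("pics/w10_st.npy",m,allow_pickle=True)
cv2.imwrite("pics/w10c.png",cv2.resize(p[180:290,280:370],None,fx=5,fy=5,interpolation=cv2.INTER_CUBIC))
st=m; Rm=R.from_quat(st["ee_rot"]).as_matrix(); print(st["position"],Rm)
px=lambda x,y:((x+.5)/5-.5+280,(y+.5)/5-.5+180)
for n,c,z in (("hub",(224.5,368.5),96),):
    P=onz("wrist",px(*c),z,st); print(n,P.round(1),(Rm.T@(P-st["position"])).round(2))
```

```text
[[552.57 144.23 194.05]
 [553.05 144.46 195.24]
 [553.16 144.48 195.84]
 [553.04 144.41 196.03]
 [552.87 144.32 196.  ]
 [552.67 144.21 195.85]]
[[ 6.723e-01  7.403e-01 -7.000e-04  2.000e-04]
 [ 6.723e-01  7.402e-01  6.000e-04  6.000e-04]
 [ 6.724e-01  7.401e-01  1.300e-03  8.000e-04]
 [ 6.725e-01  7.401e-01  1.600e-03  7.000e-04]
 [ 6.726e-01  7.400e-01  1.600e-03  7.000e-04]
 [ 6.727e-01  7.399e-01  1.500e-03  5.000e-04]]
[552.89382602 144.35099851 195.5015356 ] [[-9.55080397e-02  9.95426227e-01  2.20028617e-03]
 [ 9.95428545e-01  9.55067409e-02  6.88237416e-04]
 [ 4.74947413e-04  2.25595987e-03 -9.99997343e-01]]
hub [557.7 147.1  96. ] [ 2.19  4.79 99.51]
```

View pics/w10c.png

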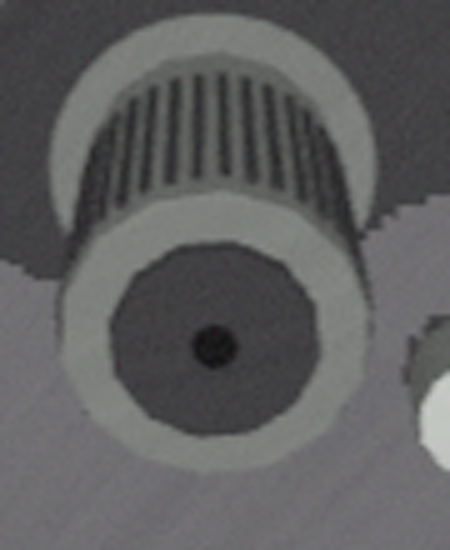

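Run:
```python
from h import *
st=dict(position=np.array([552.67,144.21,195.85]),ee_rot=np.array([.6727,.7399,.0015,.0005]))
Rm=R.from_quat(st["ee_rot"]).as_matrix()
px=lambda x,y:((x+.5)/5-.5+280,(y+.5)/5-.5+180)
for n,c,z in (("hub",(216,330),96),("L",(62,331),96),("R",(370,331),96)):
    P=onz("wrist",px(*c),z,st); print(n,P.round(1),(Rm.T@(P-st["position"])).round(2))
s=arm.read_state(); print(s["position"],s["ee_rot"])
```

```text
hub [553.2 145.7  96. ] [ 1.27  0.39 99.85]
L [554.9 129.2  96. ] [-15.24   0.51  99.83]
R [551.8 162.1  96. ] [17.77  0.5  99.87]
[552.47135396 144.07915337 195.59052907] [6.72728294e-01 7.39888463e-01 1.23552606e-03 4.20982302e-04]
```

```bash
python3 -m crank '{"delta_pos":[[0.0012,0.0002,0.01],[0,0,0.015],[0,0,0.015],[0,0,0.012],[0,0,0.008],[0,0,0],[0,0,0]],"twist":[0,0,0,0,0,0,0]}' 0.62
python3 - <<'E'
from h import *
st,p,d=snap("wrist","w11"); print(st["position"],st["contact_force"])
E
```

```text
clock: 11.33
position: [552.1, 145.0, 133.9]
ee_rot: [0.673, 0.74, -0.0, -0.0]
contact_force: [-0.6, 0.5, -0.0]
gripper_width: 52.6
[552.10746415 145.0123802  133.94148192] [-0.58603879  0.4957503  -0.00704666]
```

View pics/w11.png

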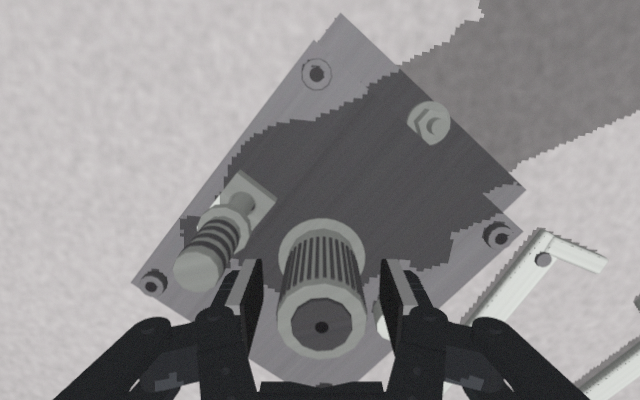

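```bash
python3 -m crank '{"delta_pos":[[0,0,0],[0,0,0],[0,0,0],[0,0,0],[0,0,0]],"twist":[0,0,0,0,0]}' 0
python3 - <<'E'
from h import *
st,p,d=snap("wrist","w12"); print(st["position"],st["contact_force"],st["wrist_torque"],st["gripper_width"])
s,p,d=snap("side","s12")
cv2.imwrite("pics/s12c.png",cv2.resize(p[150:230,260:360],None,fx=6,fy=6,interpolation=cv2.INTER_CUBIC))
E
```

```text
clock: 11.8
position: [552.6, 145.1, 135.4]
ee_rot: [0.673, 0.74, 0.001, 0.0]
contact_force: [-0.5, -0.7, 5.8]
gripper_width: 32.7
[552.56549209 145.06215419 135.3523062 ] [-0.46382929 -0.6913206   5.7515871 ] [-0.41353853  0.29116975  0.0446542 ] 32.73700524989687
```

View pics/w12.png

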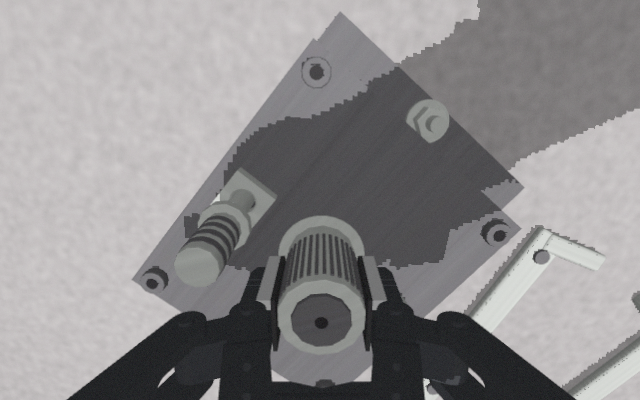

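View pics/s12c.png

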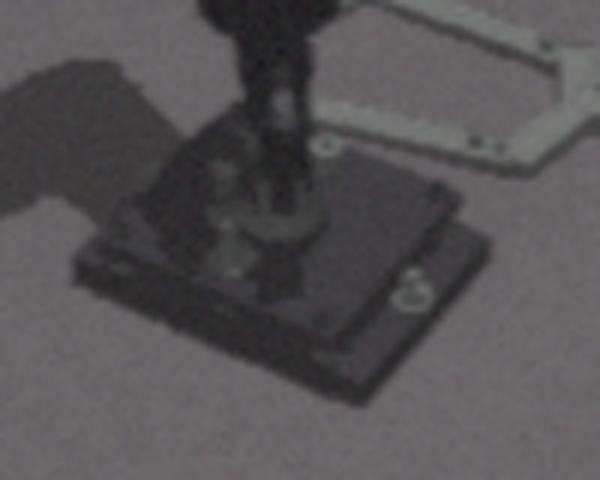

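```bash
cat > chk.py <<'E'
from h import *
import sys
lim=float(sys.argv[1]) if len(sys.argv)>1 else 0.15
st=arm.read_state(); p,d=imaging.get_image("wrist"); cv2.imwrite("pics/last.png",p)
K,dist,T=cam("wrist",st)
v,u=np.nonzero(d>0); z=d[v,u]
q=cv2.undistortPoints(np.stack([u,v],1)[:,None].astype(float),K,dist)[:,0]
P=np.c_[q[:,0]*z,-q[:,1]*z,-z]@T[:3,:3].T+T[:3,3]
m=np.hypot(P[:,0]-526,P[:,1]-105)<7; zz=P[m,2]; zz=zz[zz<125]
top=np.percentile(zz,97) if len(zz) else float("nan")
yaw=np.degrees(np.arctan2(*R.from_quat(st["ee_rot"]).as_matrix()[[1,0],0]))
print(f"t={st['clock']:.2f} yaw={yaw:.1f} tz={st['wrist_torque'][2]:.3f} F={st['contact_force'].round(1)} top={top:.1f} n={len(zz)} w={st['gripper_width']:.1f} pos={st['position'].round(1)}")
sys.exit(1 if (top<108 or abs(st['wrist_torque'][2])>lim) else 0)
E
python3 chk.py; echo $?
python3 -m crank '{"delta_pos":[[0,0,0],[0,0,0]],"twist":[-0.02,-0.015]}' 0 >/dev/null; python3 chk.py; echo $?
```

```text
t=11.90 yaw=95.5 tz=0.005 F=[-1.6 -2.   5.1] top=114.7 n=2616 w=32.9 pos=[552.6 145.1 135.3]
0
t=12.12 yaw=97.5 tz=-0.038 F=[-0.5 -1.9  6.5] top=114.7 n=2279 w=32.9 pos=[552.6 145.1 135.4]
0
```

```bash
python3 -m crank '{"delta_pos":[[0,0,0],[0,0,0],[0,0,0]],"twist":[-0.0175,-0.0175,0]}' 0 >/dev/null && python3 chk.py && python3 -m crank '{"delta_pos":[[0,0,0],[0,0,0],[0,0,0]],"twist":[-0.0175,-0.0175,0]}' 0 >/dev/null && python3 chk.py && python3 -m crank '{"delta_pos":[[0,0,0],[0,0,0],[0,0,0]],"twist":[-0.0175,-0.0175,0]}' 0 >/dev/null && python3 chk.py && python3 -m crank '{"delta_pos":[[0,0,0],[0,0,0],[0,0,0]],"twist":[-0.0175,-0.0175,0]}' 0 >/dev/null && python3 chk.py && python3 -m crank '{"delta_pos":[[0,0,0],[0,0,0],[0,0,0]],"twist":[-0.0175,-0.0175,0]}' 0 >/dev/null && python3 chk.py && python3 -m crank '{"delta_pos":[[0,0,0],[0,0,0],[0,0,0]],"twist":[-0.0175,-0.0175,0]}' 0 >/dev/null && python3 chk.py
```

```text
t=12.42 yaw=99.5 tz=0.039 F=[-0.7 -0.9  6.3] top=114.7 n=695 w=32.6 pos=[552.6 145.  135.4]
t=12.72 yaw=101.5 tz=0.018 F=[-0.8 -1.3  5.4] top=114.8 n=685 w=32.7 pos=[552.6 145.  135.3]
t=13.02 yaw=103.5 tz=0.005 F=[ 0.7 -2.   5.1] top=114.8 n=690 w=32.6 pos=[552.6 145.  135.4]
t=13.32 yaw=105.5 tz=0.001 F=[-1.  -1.3  7. ] top=114.8 n=693 w=32.6 pos=[552.6 145.  135.4]
t=13.62 yaw=107.5 tz=-0.021 F=[-0.6 -1.5  6.1] top=114.8 n=702 w=32.6 pos=[552.6 145.  135.3]
t=13.92 yaw=109.5 tz=0.062 F=[-0.2 -2.   5.6] top=114.8 n=714 w=32.6 pos=[552.6 144.9 135.4]
```

View pics/last.png

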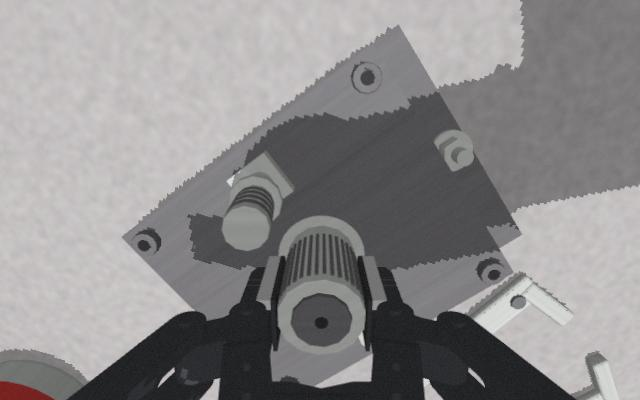

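```bash
python3 -m crank '{"delta_pos":[[0,0,0],[0,0,0],[0,0,0]],"twist":[-0.0175,-0.0175,0]}' 0 >/dev/null && python3 chk.py && python3 -m crank '{"delta_pos":[[0,0,0],[0,0,0],[0,0,0]],"twist":[-0.0175,-0.0175,0]}' 0 >/dev/null && python3 chk.py && python3 -m crank '{"delta_pos":[[0,0,0],[0,0,0],[0,0,0]],"twist":[-0.0175,-0.0175,0]}' 0 >/dev/null && python3 chk.py && python3 -m crank '{"delta_pos":[[0,0,0],[0,0,0],[0,0,0]],"twist":[-0.0175,-0.0175,0]}' 0 >/dev/null && python3 chk.py && python3 -m crank '{"delta_pos":[[0,0,0],[0,0,0],[0,0,0]],"twist":[-0.0175,-0.0175,0]}' 0 >/dev/null && python3 chk.py && python3 -m crank '{"delta_pos":[[0,0,0],[0,0,0],[0,0,0]],"twist":[-0.0175,-0.0175,0]}' 0 >/dev/null && python3 chk.py && python3 -m crank '{"delta_pos":[[0,0,0],[0,0,0],[0,0,0]],"twist":[-0.0175,-0.0175,0]}' 0 >/dev/null && python3 chk.py && python3 -m crank '{"delta_pos":[[0,0,0],[0,0,0],[0,0,0]],"twist":[-0.0175,-0.0175,0]}' 0 >/dev/null && python3 chk.py && python3 -m crank '{"delta_pos":[[0,0,0],[0,0,0],[0,0,0]],"twist":[-0.0175,-0.0175,0]}' 0 >/dev/null && python3 chk.py && python3 -m crank '{"delta_pos":[[0,0,0],[0,0,0],[0,0,0]],"twist":[-0.0175,-0.0175,0]}' 0 >/dev/null && python3 chk.py
```

```text
t=14.22 yaw=111.5 tz=0.080 F=[-0.3 -1.7  5.6] top=114.9 n=739 w=32.5 pos=[552.6 144.9 135.3]
t=14.52 yaw=113.5 tz=0.044 F=[-0.4 -2.   6.1] top=114.9 n=746 w=33.1 pos=[552.6 144.9 135.4]
t=14.82 yaw=115.5 tz=-0.004 F=[-0.7 -2.5  6.1] top=114.9 n=768 w=32.6 pos=[552.6 144.9 135.4]
t=15.12 yaw=117.5 tz=0.003 F=[ 0.2 -1.9  5.6] top=114.9 n=818 w=32.7 pos=[552.6 144.9 135.4]
t=15.42 yaw=119.5 tz=0.009 F=[ 0.1 -2.   5.5] top=114.8 n=854 w=32.8 pos=[552.6 144.8 135.3]
t=15.72 yaw=121.5 tz=-0.018 F=[-0.4 -2.3  5.7] top=114.8 n=911 w=32.8 pos=[552.7 144.8 135.4]
t=16.02 yaw=123.6 tz=0.022 F=[-0.3 -2.3  6.1] top=114.8 n=968 w=32.7 pos=[552.7 144.8 135.4]
t=16.32 yaw=125.6 tz=0.023 F=[-0.3 -2.   5.2] top=114.7 n=1029 w=32.9 pos=[552.7 144.8 135.4]
t=16.62 yaw=127.6 tz=0.081 F=[ 0.1 -3.   5.3] top=114.7 n=1096 w=32.9 pos=[552.7 144.8 135.3]
t=16.92 yaw=129.6 tz=0.055 F=[-0.2 -3.   6. ] top=114.7 n=1169 w=32.5 pos=[552.7 144.8 135.3]
```

```bash
python3 -m crank '{"delta_pos":[[0,0,0],[0,0,0],[0,0,0]],"twist":[-0.0175,-0.0175,0]}' 0 >/dev/null && python3 chk.py && python3 -m crank '{"delta_pos":[[0,0,0],[0,0,0],[0,0,0]],"twist":[-0.0175,-0.0175,0]}' 0 >/dev/null && python3 chk.py && python3 -m crank '{"delta_pos":[[0,0,0],[0,0,0],[0,0,0]],"twist":[-0.0175,-0.0175,0]}' 0 >/dev/null && python3 chk.py && python3 -m crank '{"delta_pos":[[0,0,0],[0,0,0],[0,0,0]],"twist":[-0.0175,-0.0175,0]}' 0 >/dev/null && python3 chk.py && python3 -m crank '{"delta_pos":[[0,0,0],[0,0,0],[0,0,0]],"twist":[-0.0175,-0.0175,0]}' 0 >/dev/null && python3 chk.py && python3 -m crank '{"delta_pos":[[0,0,0],[0,0,0],[0,0,0]],"twist":[-0.0175,-0.0175,0]}' 0 >/dev/null && python3 chk.py && python3 -m crank '{"delta_pos":[[0,0,0],[0,0,0],[0,0,0]],"twist":[-0.0175,-0.0175,0]}' 0 >/dev/null && python3 chk.py && python3 -m crank '{"delta_pos":[[0,0,0],[0,0,0],[0,0,0]],"twist":[-0.0175,-0.0175,0]}' 0 >/dev/null && python3 chk.py && python3 -m crank '{"delta_pos":[[0,0,0],[0,0,0],[0,0,0]],"twist":[-0.0175,-0.0175,0]}' 0 >/dev/null && python3 chk.py && python3 -m crank '{"delta_pos":[[0,0,0],[0,0,0],[0,0,0]],"twist":[-0.0175,-0.0175,0]}' 0 >/dev/null && python3 chk.py
```

```text
t=17.22 yaw=131.6 tz=0.021 F=[-0.1 -2.4  5.2] top=114.8 n=1246 w=32.8 pos=[552.7 144.7 135.3]
t=17.52 yaw=133.6 tz=0.042 F=[-0.4 -3.   5.1] top=114.6 n=1345 w=32.6 pos=[552.7 144.7 135.4]
t=17.82 yaw=135.6 tz=-0.012 F=[-0.5 -2.7  5.6] top=114.6 n=1437 w=33.0 pos=[552.8 144.7 135.3]
t=18.12 yaw=137.6 tz=0.031 F=[ 0.  -3.1  5.9] top=114.6 n=1520 w=32.4 pos=[552.8 144.7 135.4]
t=18.42 yaw=139.6 tz=0.074 F=[ 0.2 -3.5  5.4] top=114.6 n=1626 w=32.2 pos=[552.8 144.7 135.4]
t=18.72 yaw=141.6 tz=0.053 F=[ 1.6 -3.   5.1] top=114.6 n=1714 w=32.8 pos=[552.8 144.7 135.3]
t=19.02 yaw=143.6 tz=0.006 F=[ 1.  -3.3  5.3] top=114.5 n=1824 w=32.6 pos=[552.8 144.6 135.3]
t=19.32 yaw=145.6 tz=0.022 F=[ 0.7 -3.   5.4] top=114.6 n=1922 w=32.5 pos=[552.8 144.6 135.4]
t=19.62 yaw=147.6 tz=-0.004 F=[ 0.7 -3.   5.4] top=114.6 n=2031 w=32.5 pos=[552.8 144.6 135.4]
t=19.92 yaw=149.6 tz=-0.033 F=[ 0.6 -3.9  4.7] top=114.5 n=2119 w=32.6 pos=[552.8 144.6 135.4]
```

View pics/last.png

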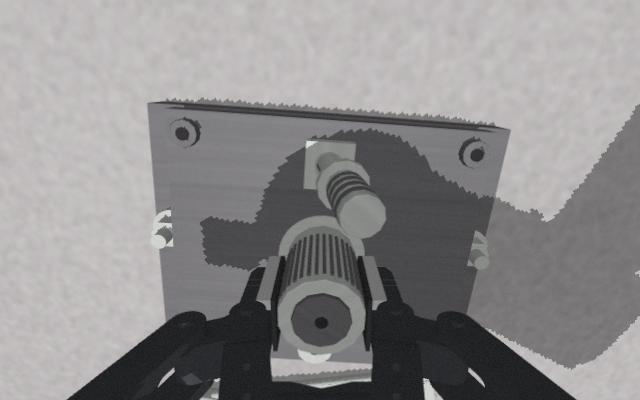

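The pin still stands (top at 365,215), dragged into a slight lean. The knurl keeps its place between the pads, so the hub is turning with the gripper.

```bash
python3 -m crank '{"delta_pos":[[0,0,0],[0,0,0],[0,0,0]],"twist":[-0.0175,-0.0175,0]}' 0 >/dev/null && python3 chk.py && python3 -m crank '{"delta_pos":[[0,0,0],[0,0,0],[0,0,0]],"twist":[-0.0175,-0.0175,0]}' 0 >/dev/null && python3 chk.py && python3 -m crank '{"delta_pos":[[0,0,0],[0,0,0],[0,0,0]],"twist":[-0.0175,-0.0175,0]}' 0 >/dev/null && python3 chk.py && python3 -m crank '{"delta_pos":[[0,0,0],[0,0,0],[0,0,0]],"twist":[-0.0175,-0.0175,0]}' 0 >/dev/null && python3 chk.py && python3 -m crank '{"delta_pos":[[0,0,0],[0,0,0],[0,0,0]],"twist":[-0.0175,-0.0175,0]}' 0 >/dev/null && python3 chk.py && python3 -m crank '{"delta_pos":[[0,0,0],[0,0,0],[0,0,0]],"twist":[-0.0175,-0.0175,0]}' 0 >/dev/null && python3 chk.py && python3 -m crank '{"delta_pos":[[0,0,0],[0,0,0],[0,0,0]],"twist":[-0.0175,-0.0175,0]}' 0 >/dev/null && python3 chk.py && python3 -m crank '{"delta_pos":[[0,0,0],[0,0,0],[0,0,0]],"twist":[-0.0175,-0.0175,0]}' 0 >/dev/null && python3 chk.py && python3 -m crank '{"delta_pos":[[0,0,0],[0,0,0],[0,0,0]],"twist":[-0.0175,-0.0175,0]}' 0 >/dev/null && python3 chk.py && python3 -m crank '{"delta_pos":[[0,0,0],[0,0,0],[0,0,0]],"twist":[-0.0175,-0.0175,0]}' 0 >/dev/null && python3 chk.py
```

```text
t=20.22 yaw=151.6 tz=0.035 F=[ 0.8 -4.   5.8] top=114.4 n=2213 w=32.6 pos=[552.9 144.6 135.4]
t=20.52 yaw=153.6 tz=-0.046 F=[ 0.8 -3.9  5.3] top=114.4 n=2331 w=32.7 pos=[552.9 144.6 135.4]
t=20.82 yaw=155.6 tz=0.011 F=[ 1.  -4.2  5. ] top=114.5 n=2438 w=32.9 pos=[552.9 144.6 135.3]
t=21.12 yaw=157.6 tz=0.009 F=[ 1.2 -4.2  4.9] top=114.4 n=2534 w=32.5 pos=[552.9 144.6 135.4]
t=21.42 yaw=159.6 tz=0.001 F=[ 0.9 -3.   5. ] top=114.5 n=2629 w=32.5 pos=[552.9 144.6 135.4]
t=21.72 yaw=161.6 tz=-0.015 F=[ 1.2 -4.2  4.7] top=114.5 n=2737 w=32.6 pos=[553.  144.6 135.3]
t=22.02 yaw=163.7 tz=-0.020 F=[ 0.8 -3.9  5.4] top=114.5 n=2826 w=32.5 pos=[553.  144.6 135.4]
t=22.32 yaw=165.7 tz=0.030 F=[ 1.7 -3.   4.6] top=114.4 n=2926 w=32.8 pos=[553.  144.6 135.3]
t=22.62 yaw=167.7 tz=0.017 F=[ 1.8 -3.2  4.5] top=114.4 n=3023 w=32.6 pos=[553.  144.5 135.3]
t=22.92 yaw=169.7 tz=0.001 F=[ 0.9 -4.5  6.3] top=114.4 n=3117 w=32.5 pos=[553.1 144.6 135.3]
```

```bash
python3 -m crank '{"delta_pos":[[0,0,0],[0,0,0],[0,0,0]],"twist":[-0.0175,-0.0175,0]}' 0 >/dev/null && python3 chk.py && python3 -m crank '{"delta_pos":[[0,0,0],[0,0,0],[0,0,0]],"twist":[-0.0175,-0.0175,0]}' 0 >/dev/null && python3 chk.py && python3 -m crank '{"delta_pos":[[0,0,0],[0,0,0],[0,0,0]],"twist":[-0.0175,-0.0175,0]}' 0 >/dev/null && python3 chk.py && python3 -m crank '{"delta_pos":[[0,0,0],[0,0,0],[0,0,0]],"twist":[-0.0175,-0.0175,0]}' 0 >/dev/null && python3 chk.py && python3 -m crank '{"delta_pos":[[0,0,0],[0,0,0],[0,0,0]],"twist":[-0.0175,-0.0175,0]}' 0 >/dev/null && python3 chk.py && python3 -m crank '{"delta_pos":[[0,0,0],[0,0,0],[0,0,0]],"twist":[-0.0175,-0.0175,0]}' 0 >/dev/null && python3 chk.py && python3 -m crank '{"delta_pos":[[0,0,0],[0,0,0],[0,0,0]],"twist":[-0.0175,-0.0175,0]}' 0 >/dev/null && python3 chk.py && python3 -m crank '{"delta_pos":[[0,0,0],[0,0,0],[0,0,0]],"twist":[-0.0175,-0.0175,0]}' 0 >/dev/null && python3 chk.py && python3 -m crank '{"delta_pos":[[0,0,0],[0,0,0],[0,0,0]],"twist":[-0.0175,-0.0175,0]}' 0 >/dev/null && python3 chk.py && python3 -m crank '{"delta_pos":[[0,0,0],[0,0,0],[0,0,0]],"twist":[-0.0175,-0.0175,0]}' 0 >/dev/null && python3 chk.py
```

```text
t=23.22 yaw=171.7 tz=0.025 F=[ 2.5 -5.1  4.4] top=114.3 n=3204 w=32.8 pos=[553.1 144.6 135.3]
t=23.52 yaw=173.7 tz=0.003 F=[ 1.7 -4.   5. ] top=114.2 n=3291 w=32.5 pos=[553.1 144.6 135.4]
t=23.82 yaw=175.7 tz=0.018 F=[ 2.2 -3.9  5. ] top=113.9 n=3323 w=32.6 pos=[553.1 144.6 135.4]
t=24.12 yaw=177.7 tz=0.005 F=[ 2.9 -3.9  5.1] top=102.5 n=1656 w=32.3 pos=[553.1 144.5 135.3]
```

```bash
python3 chk.py
python3 - <<'E'
from h import *
s,p,d=snap("side","s13")
cv2.imwrite("pics/s13c.png",cv2.resize(p[150:230,260:360],None,fx=6,fy=6,interpolation=cv2.INTER_CUBIC))
E
python3 chk.py
```

```text
t=24.17 yaw=177.7 tz=0.012 F=[ 2.2 -4.3  5.5] top=97.9 n=1188 w=32.6 pos=[553.1 144.5 135.3]
t=24.27 yaw=177.7 tz=0.034 F=[ 2.9 -4.1  5.6] top=97.3 n=1983 w=32.5 pos=[553.1 144.6 135.3]
```

View pics/last.png

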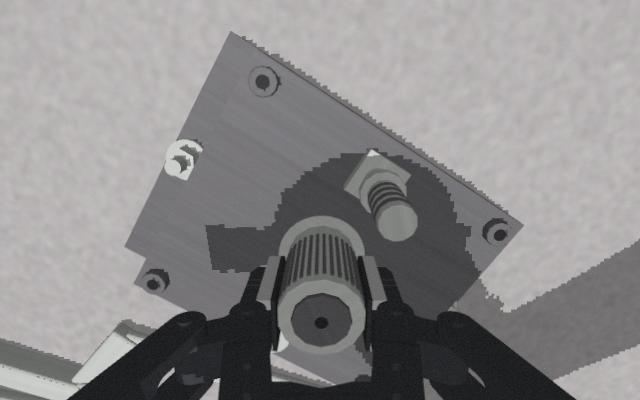

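The pin has dropped: its top reads 97 mm, against about 95 expected on the balls, and it looks upright at (398,220). I'll let go of the hub, rise, and press down from above with shut fingers.

```bash
python3 -m crank '{"delta_pos":[[0,0,0],[0,0,0],[0,0,0],[0,0,0]],"twist":[0,0,0,0]}' 0.55
python3 -m crank '{"delta_pos":[[0,0,-0.005],[0,0,-0.015],[0,0,-0.03],[0,0,-0.03],[0,0,-0.02],[0,0,0],[0,0,0],[0,0,0]],"twist":[0,0,0,0,0.114,0.114,0.114,0.114]}'
python3 -m crank '{"delta_pos":[[0,0,0],[0,-0.024,0],[0,-0.024,0],[0,0,0],[0,0,0],[0,0,0],[0,0,0],[0,0,0]],"twist":[0.115,0,0,0,0,0,0,0]}' 0
python3 - <<'E'
from h import *
st,p,d=snap("wrist","w14"); print(st["position"],st["ee_rot"])
cv2.imwrite("pics/w14c.png",cv2.resize(p[180:330,250:400],None,fx=4,fy=4,interpolation=cv2.INTER_CUBIC))
s,p,d=snap("side","s14")
cv2.imwrite("pics/s14c.png",cv2.resize(p[130:230,260:360],None,fx=6,fy=6,interpolation=cv2.INTER_CUBIC))
E
```

```text
clock: 24.65
position: [551.9, 145.2, 133.9]
ee_rot: [0.02, 1.0, 0.0, -0.0]
contact_force: [0.3, 0.3, -0.1]
gripper_width: 47.2
clock: 25.32
position: [552.0, 145.2, 235.2]
ee_rot: [0.249, 0.969, 0.001, 0.0]
contact_force: [-0.5, -0.1, 0.3]
gripper_width: 47.2
clock: 25.98
position: [525.0, 106.3, 234.2]
ee_rot: [0.301, 0.954, 0.0, 0.0]
contact_force: [0.6, -0.2, 0.5]
gripper_width: -0.3
[524.99896243 106.33827514 234.24942552] [3.00992214e-01 9.53626574e-01 1.51501047e-04 1.46920618e-04]
```

View pics/w14c.png

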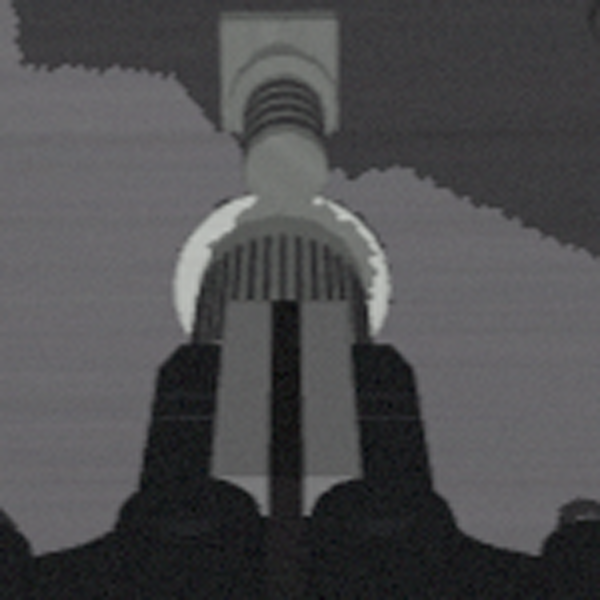

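View pics/s14c.png

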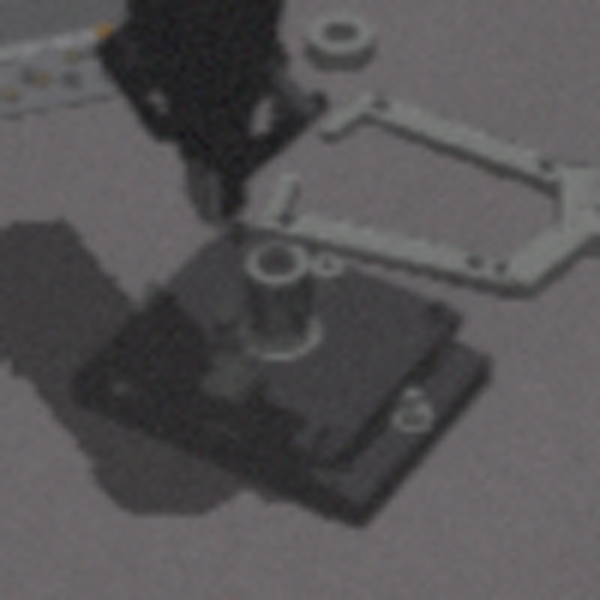

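Run:
```python
from h import *
st=load("w14"); Rm=R.from_quat(st["ee_rot"]).as_matrix(); 
for c,z in (((286,170),95.5),):
    P=onz("wrist",((c[0]+.5)/4-.5+250,(c[1]+.5)/4-.5+180),z,st); print(P.round(1),(Rm.T@(P-st["position"])).round(2))
```

```text
[526.7 107.9  95.5] [ -0.49   2.23 138.75]
```

```bash
python3 -m crank '{"delta_pos":[[-0.0004,0.001,0.015],[0,0,0.02],[0,0,0.015],[0,0,0.007],[0,0,0.003],[0,0,0],[0,0,0]],"twist":[0,0,0,0,0,0,0]}' 0
python3 - <<'E'
from h import *
st,p,d=snap("wrist","w15"); print(st["position"],st["contact_force"])
cv2.imwrite("pics/w15c.png",cv2.resize(p[180:330,250:400],None,fx=4,fy=4,interpolation=cv2.INTER_CUBIC))
E
```

```text
clock: 26.67
position: [526.0, 106.6, 174.8]
ee_rot: [0.301, 0.954, 0.0, 0.001]
contact_force: [0.1, -0.7, -0.3]
gripper_width: -0.4
[525.96702458 106.61209657 174.83315494] [ 0.07595072 -0.73978376 -0.34778565]
```

View pics/w15c.png

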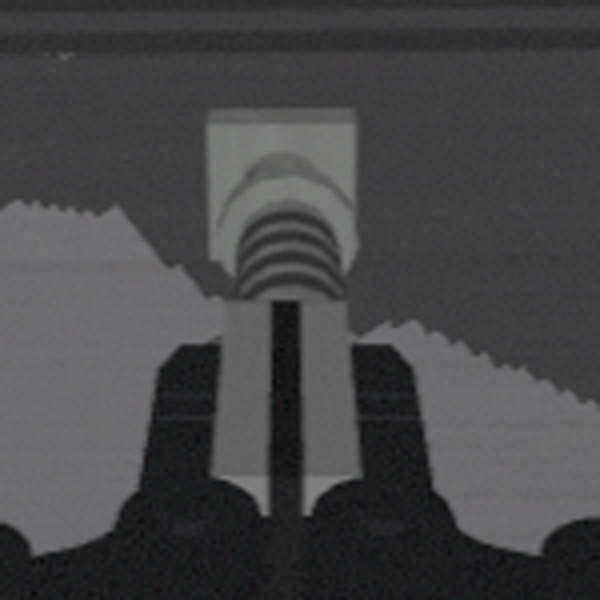

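```bash
cat > f.py <<'E'
from bench import arm
import sys
s=arm.read_state(); print("t=%.2f"%s["clock"],s["position"].round(2),s["contact_force"].round(1)); sys.exit(1 if s["contact_force"][2]>float(sys.argv[1]) else 0)
E
python3 -m crank '{"delta_pos":[[0,0,0.002],[0,0,0.002],[0,0,0]],"twist":[0,0,0]}' 0 >/dev/null; python3 f.py 5 &&
python3 -m crank '{"delta_pos":[[0,0,0.001],[0,0,0]],"twist":[0,0]}' 0 >/dev/null; python3 f.py 5 &&
python3 -m crank '{"delta_pos":[[0,0,0.001],[0,0,0]],"twist":[0,0]}' 0 >/dev/null; python3 f.py 5 &&
python3 -m crank '{"delta_pos":[[0,0,0.001],[0,0,0]],"twist":[0,0]}' 0 >/dev/null; python3 f.py 5 &&
python3 -m crank '{"delta_pos":[[0,0,0.001],[0,0,0]],"twist":[0,0]}' 0 >/dev/null; python3 f.py 5
```

```text
t=26.97 [525.32 106.3  170.24] [ 0.7  0.2 -0.3]
t=27.13 [525.45 106.34 169.28] [0.8 0.  0.6]
t=27.30 [525.77 106.41 168.58] [ 0.4 -0.1  2.3]
t=27.47 [526.19 106.58 168.13] [-0.8 -0.9  5. ]
t=27.63 [526.46 106.6  167.58] [ 0.6 -1.1  5.1]
```

```bash
python3 -m crank '{"delta_pos":[[0,0,0.001],[0,0,0]],"twist":[0,0]}' 0 >/dev/null; python3 f.py 22 &&
python3 -m crank '{"delta_pos":[[0,0,0.001],[0,0,0]],"twist":[0,0]}' 0 >/dev/null && python3 f.py 22 &&
python3 -m crank '{"delta_pos":[[0,0,0.001],[0,0,0]],"twist":[0,0]}' 0 >/dev/null && python3 f.py 22 &&
python3 -m crank '{"delta_pos":[[0,0,0.001],[0,0,0]],"twist":[0,0]}' 0 >/dev/null && python3 f.py 22 &&
python3 -m crank '{"delta_pos":[[0,0,0.001],[0,0,0]],"twist":[0,0]}' 0 >/dev/null && python3 f.py 22
```

```text
t=27.80 [526.58 106.67 166.71] [-1.  -0.3  5.3]
t=27.97 [526.16 106.61 165.2 ] [-0.4 -0.1  6.6]
t=28.13 [525.58 106.38 163.43] [ 0.3 -1.1  0.5]
t=28.30 [525.43 106.29 162.15] [-0.  -0.5  1.7]
t=28.47 [525.17 106.24 160.78] [-0.4 -0.1  0.4]
```

```bash
python3 -m crank '{"delta_pos":[[0,0,0.001],[0,0,0]],"twist":[0,0]}' 0 >/dev/null; python3 f.py 12 &&
python3 -m crank '{"delta_pos":[[0,0,0.001],[0,0,0]],"twist":[0,0]}' 0 >/dev/null && python3 f.py 12 &&
python3 -m crank '{"delta_pos":[[0,0,0.001],[0,0,0]],"twist":[0,0]}' 0 >/dev/null && python3 f.py 12 &&
python3 -m crank '{"delta_pos":[[0,0,0.001],[0,0,0]],"twist":[0,0]}' 0 >/dev/null && python3 f.py 12
```

```text
t=28.63 [525.24 106.26 159.84] [0.4 0.4 1.1]
t=28.80 [525.45 106.3  159.09] [ 0.1 -0.7  2.1]
t=28.97 [525.67 106.24 158.92] [-1.  -0.7  6.6]
t=29.13 [525.84 106.15 158.8 ] [-2.  -1.8 11.1]
```

```bash
python3 -m crank '{"delta_pos":[[0,0,0.001],[0,0,0]],"twist":[0,0]}' 0 >/dev/null; python3 f.py 20 &&
python3 -m crank '{"delta_pos":[[0,0,0.001],[0,0,0]],"twist":[0,0]}' 0 >/dev/null && python3 f.py 20 
python3 -m crank '{"delta_pos":[[0,0,0],[0,0,0]],"twist":[0,0]}' 0
python3 -m crank '{"delta_pos":[[0,0,-0.005],[0,0,-0.01],[0,0,-0.02],[0,0,-0.03],[0,-0.02,-0.03],[0,-0.02,0],[0,0,0],[0,0,0]],"twist":[0,0,0,0,0,0,0,0]}' 0
python3 -m crank '{"delta_pos":[[0,0,0],[0,0,0],[0,0,0],[0,0,0]],"twist":[0,0,0,0]}' 0
python3 chk.py
python3 - <<'E'
from h import *
st,p,d=snap("wrist","w16"); print(st["position"],st["contact_force"])
cv2.imwrite("pics/w16c.png",cv2.resize(p[180:330,250:400],None,fx=4,fy=4,interpolation=cv2.INTER_CUBIC))
s,p,d=snap("side","s16")
cv2.imwrite("pics/s16c.png",cv2.resize(p[130:230,260:360],None,fx=6,fy=6,interpolation=cv2.INTER_CUBIC))
E
```

```text
t=29.30 [525.95 106.11 158.69] [-3.6 -2.1 17. ]
t=29.47 [526.05 106.09 158.64] [-6.  -1.9 21.6]
clock: 29.63
position: [526.0, 106.0, 158.6]
ee_rot: [0.3, 0.954, -0.0, 0.001]
contact_force: [-5.5, -2.2, 20.2]
gripper_width: 0.2
clock: 30.3
position: [501.7, 73.1, 250.4]
ee_rot: [0.302, 0.953, 0.0, -0.0]
contact_force: [0.3, 0.3, -0.5]
gripper_width: -0.1
clock: 30.63
position: [502.6, 74.0, 249.5]
ee_rot: [0.301, 0.954, -0.0, -0.001]
contact_force: [0.1, 0.2, 0.9]
gripper_width: -0.3
t=30.63 yaw=145.0 tz=0.005 F=[0.1 0.2 0.9] top=86.4 n=353 w=-0.3 pos=[502.6  74.  249.5]
[502.57886814  73.89393715 249.60530664] [-0.51765009  0.63279642 -0.57560863]
```

View pics/w16c.png

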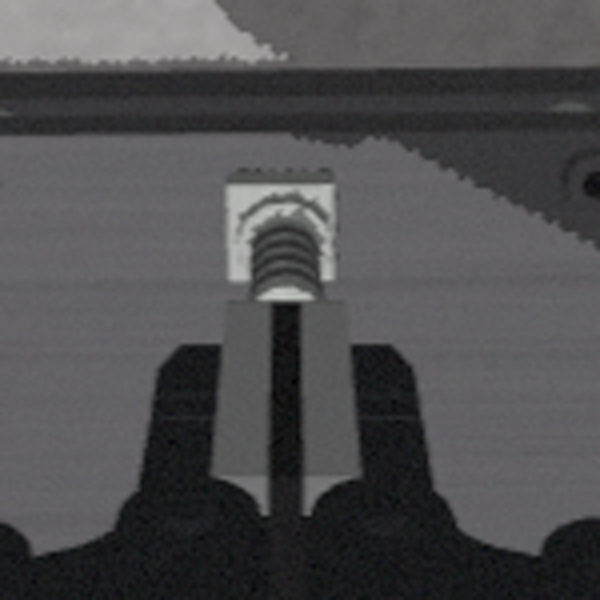

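View pics/s16c.png

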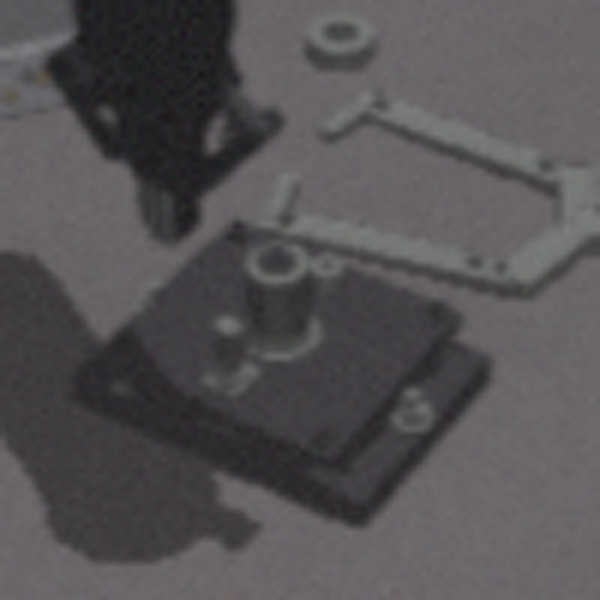

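The collar lies on the liner and the pin top measures 86.4 mm, where home is 86. The gripper is well clear, so I'll hand in.

```bash
python3 -c "
from bench import job_done; print(job_done())"
```

```text
the job is handed in; nothing more can be done
None
```

The locating pin is home in the jig and holds the bushing. I handed the job in at about 31 s with the gripper clear.

- **Standing the pin:** I took the pin from the middle hole of the block and set it in the jig's locating hole, where it stood on the solid flange with its top at about 114.7 mm.
- **Finding the flange hole:** I turned the hub in 2° steps, checking torque and pin height after each. At about 82° the pin dropped to about 97 mm. Every torque reading stayed at or below 0.08 N m.
- **Pressing home:** I pressed with shut fingertips in 1 mm steps. The readings reached about 6.6 N on the way past the balls. At the seat the push rose to about 22 N, and I stopped there.

**Last checks:**
- The pin top read 86.4 mm, where home is 86, and the pictures show the collar on the liner and the pin upright. The wrist force read about zero after I withdrew.
- The force readings never showed the 10 to 20 N expected at the balls, probably because I only sampled between steps. The 10 mm of travel and the final height agree with the pin being home.
- The wrist camera's positions disagreed with the other cameras by 1 to 2 mm.
- I took no separate picture to compare the bystanders' places, but no unexpected contact force showed up in the readings I took.

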